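# Dry a caddy of rinsed tiles: hang it on the dryer rail and hold the blower dial at boost

## Task

Pick up the orange caddy of rinsed tan tiles, keep it upright, hook it onto the parts dryer's rail at the open loading end, and slide it along under the keeper rod until its hook is under the red marker; let go of it so that it hangs there by itself. Then turn the dryer's black spring-return dial clockwise past the first and second click to the third, full-blast position, and keep holding it there against its spring: the program finishes while still holding the dial. Leave the mug, the brick separator, the blue case and the carousel organizer where they are.

Things in the scene. Friction and masses are not known exactly. Their poses are not given: they have to be found in the camera images.
- dryer: White desktop parts dryer, fixed. Deck 140 x 460 x 35 mm (x, y, z) with an upward-blowing grille; on its +y end (y 120 to 230 mm) the blower housing, 165 mm high. A steel rail, diameter 10 mm, runs along its y at x 0, axis 135 mm above the desk, from a post (14 mm square, y -220) to the housing. Origin: centre of the underside; x away from the robot, y along the rail to the housing, z up.
- rail_load (a point): Middle of the open loading section of the rail, on the rail's axis, 135 mm above the desk, 150 mm from the dryer's middle towards the post (y -150). The loading section runs 45 mm either way (dryer y -195 to -105); nothing is above the rail there. Axes as the dryer's.
- keeper_end (a point): Upturned free end of the keeper rod, diameter 6 mm. From 13 mm further in (dryer y -85) it runs parallel to the rail, its axis 24 mm above the rail's axis, all the way to the housing: a hook slides beneath it with some 8 mm to spare above but cannot be lifted off there.
- mark (a point): Point on the rail's axis straight below the red clip-on marker, which sits on the keeper rod (24 x 12 x 30 mm: 12 mm along the rail, from 21 to 51 mm above the rail's axis). Its place along the rail, 97 to 150 mm from the housing, differs from run to run. Axes as the dryer's.
- caddy_tab (a point): Centre of the grip tab of the loose orange caddy (70 to 140 g), to be taken from above: upright, 10 mm thick (y, the way to close), 20 mm wide (x), free from 27 mm below to 20 mm above this point. Caddy axes: z up, x from tab to hook; the hook point lies 48 mm to +x and 20 mm lower. At the start about 103 mm above the desk; x axis up to 0.5 rad either side of world x.
- caddy_hook (a point): Where the rail's axis lies when the caddy hangs; caddy axes, then parallel to the dryer's. Hook: a slot 22 mm wide (x) in the 10 mm thick hanger, inverted-V roof that centres itself on the rail, hook top 13 mm above this point; front wall and tab at -x, lip at +x down to 11 mm below. Hang it from the dryer's -x side: held 20 to 30 mm high, move it +x until over the rail, lower it. It hangs level.
- caddy_tray (a point): Middle of the caddy's tray of tan tiles, 70 x 60 x 24 mm (x, y, z), 10 mm to +x of the hook point; its rim is 56 mm and its flat bottom 80 mm below the hook point, and between rim and lip the caddy is open to +x. It starts upright in a fixed grey drip tray (140 x 110 mm, rim 12 mm high).
- dial (a joint): Dial angle, rad: 0 at rest, grows clockwise seen from above. A bump (click) is felt before each position: first 0.44, second 0.88, third 1.32; end stop 1.36. Its spring returns it to 0 from every position when let go: 0.05 N m at 0 rising to 0.115 N m at the third; the bumps add up to 0.04 N m while turning.
- dial_grip (a point): On the dial's upright axis, half-way up its grip bar, 186 mm above the desk. Black disc, diameter 56 mm, top 10 mm above the housing, carrying a bar 50 mm long (x), 12 mm thick (y), from 9 to 34 mm above the housing. A white line on the bar points to +x. Axes turn with the dial; at rest they are the dryer's.
- mug: White ceramic mug of tan tiles, 80 mm across, 95 mm high, with a handle; loose, leave it alone. Origin: centre of its underside.
- separator: Yellow brick separator, 82 x 16 x 16 mm, loose on the desk, leave it alone. Origin: on the desk near its middle.
- case: Small closed blue hinged storage case, 85 x 125 x 36 mm, loose, leave it alone. Origin: centre of its underside.
- carousel_rim (a point): Point on the rim of the clear carousel organizer (190 mm across, 105 mm high with its knob), which turns easily on its fixed pivot; leave it alone. The pivot lies 95 mm from this point along its -x; the point is 73 mm above the desk.
There are look-alikes about, which are no part of the job. There is more than one size of the part that bears caddy_tab; the job needs the smallest.

How it is judged:
On the way, in this order (a step that is already met when the one before it is completed fails the run):
1. the caddy's hook sits on the rail in the open loading section (at least 100 mm from the middle of the dryer towards the post) (x of caddy_hook in the frame of dryer between -0.012 and 0.012 m and z of caddy_hook in the frame of dryer between 0.131 and 0.139 m and angle between caddy_hook's own z axis and vertical below 0.2 rad and y of caddy_hook in the frame of dryer between -0.212 and -0.1 m), for 0.1 s.
2. the caddy hangs from the rail by itself, let go, its hook within 10 mm of the marker along the rail (x of caddy_hook in the frame of dryer between -0.012 and 0.012 m and z of caddy_hook in the frame of dryer between 0.131 and 0.139 m and angle between caddy_hook's own z axis and vertical below 0.2 rad and y of caddy_hook in the frame of mark between -0.01 and 0.01 m and contact force between each of the fingers, the arm and caddy below 0.05 N and contact force between caddy and dryer above 0.3 N and linear speed of caddy below 0.03 m/s), for 0.3 s.
3. the dial is held at the third position (joint above 1.22) by the fingers (value of joint dial above 1.22 rad and contact force between the fingers and dial above 0.5 N), for 0.5 s.
At the end, for the whole second after the job is handed in: The caddy hangs by its hook on the rail (within 12 mm across, 4 mm in height, tilt under 0.2 rad), within 10 mm of the marker along it, at rest and untouched; the dial is at the third position (above 1.22 rad), held by the fingers through the last second (all of step 2 and all of step 3); the arm keeps its last pose, push and grip.
It fails at once if the caddy tipped by more than 0.6 rad (angle between caddy_hook's own z axis and vertical above 0.6 rad).
It fails at once if the mug moved more than 25 mm or tipped (distance of mug from where it was at the start of the episode above 0.025 m or angle between mug's own z axis and vertical above 0.3 rad).
It fails at once if the brick separator moved more than 25 mm (distance of separator from where it was at the start of the episode above 0.025 m).
It fails at once if the blue case moved more than 25 mm (distance of case from where it was at the start of the episode above 0.025 m).
It fails at once if the carousel organizer turned (rim moved more than 25 mm) (distance of carousel_rim from where it was at the start of the episode above 0.025 m).
It also fails if it takes over 56 s, if anything falls off the work surface, if the arm or the gripper's body presses on something with over 40 N, if the wrist force passes 120 N, or if a joint passes its speed limit or range.

## Robot

A 7-joint arm with a two-finger parallel gripper is mounted at the origin on the work surface. World frame = base frame: x ahead of the robot, y to its left, z up, the work surface at z = 0. Lengths are in m, angles in rad, forces in N, time in s.
With the tool pointing down it reaches from about 0.425 to 0.825 m from the base axis. Payload 3.6 kg.
Tool frame: the origin (TCP) lies at the very end of the fingers, on their centre line; the grasp point (between the pads) lies 19 mm behind it; z points along the fingers, y is the direction in which the jaws open and shut (so a half turn about z gives the same grasp; the last joint's range is limited). The gripper opens to 85 mm and grips with 20 to 120 N. Pads are 22 mm wide; open, the fingers measure 114 mm over their backs; the gripper's body (76 mm by 85 mm) begins 54 mm behind the grasp point. The pads swing forward as they close: fully open they stand 13 mm farther back than shut.
Start: joints at [-1.363, 0.615, -0.013, 1.423, 0.008, 1.103, -0.04], TCP at [0.151, 0.632, 0.2] pointing down, gripper open.
Joint ranges: [-3.12, 3.12], [-0.3, 2.06], [-1.34, 1.32], [0.26, 2.42], [-1.36, 4.5], [0.01, 1.98], [-2.84, 2.84]. Speed limits (rad/s): [2.79, 2.79, 3.14, 3.14, 3.14, 3.14, 3.14].

## Interface

Orientations are given as [roll, pitch, yaw] about the fixed x, y, z axes, in that order (R = Rz(yaw) Ry(pitch) Rx(roll)).
In Python, from rig import arm, optics gives the robot as it stands. The module is installed in compiled form; this text tells all that it offers.
- The arm moves only by the tool arm_command, never from a script. Its argument "motion" is a list of rows, each an object with "hand": the finger opening in cm, from 0 to 8.54; "delta_pos": the shift along the tool's x, y, z in cm, a list of three; "yaw": the turn about the tool's z in degrees. In form: [{"hand": hand, "delta_pos": [dx, dy, dz], "yaw": yaw}, ...]. A call has 1 to 5 rows; each row is the pose to reach, as a shift and turn from the pose measured when the call began, along the tool's axes at that moment; what a row does not reach only later rows make up. A row lasts 1/8 s, in which the tool goes at most 62.5 mm and 10.7 degrees, less where a joint would pass 70% of its speed; a pose out of reach is approached as far as the arm can. A call with a gripper value outside its range is refused whole. The fingers move at their own pace and stop on an object; "squeeze" is the grip in N (left out, the last holds). Time passes only in rows, so rows that repeat a pose let the fingers close. It gives the time, the measured TCP pose, the force and the opening at its end, in the units of the state.
- arm.get_obs(): the state, without advancing time (a new reading comes with each control period).
- optics.capture(name): name is "scene" or "top"; returns a dict with "color" (420x560x3 uint8, blue, green, red), "camera_matrix" (3x3 intrinsics, pixels), "dist_coeffs" ([k1, k2, p1, p2, k3] as OpenCV has them; the pictures are not rectified), "rvec" (rotation vector, rad) and "tvec" (3), from world to camera coordinates, as OpenCV has them. Camera axes: x right, y down, z forward; pixel columns grow to the right and rows downward; lengths in m; the calibration is good to about 2 mm. A picture is of the moment at which its call begins. There is no depth.
- arm.finish_job(): hands the job in, once; it reports no verdict.
The state is a dict: "time_s": time; "joint_pos": joint angles; "dq": joint speeds; "joint_torque": joint torques, N m; "position": TCP position; "tool_rot": TCP orientation; "contact_force": force on the tool from outside, world axes, zero at the start; "wrist_torque": the same for the moment, N m; "grip_width": opening from 0.0 (shut) to 1.0 (fully open).
Only numpy, scipy, OpenCV 4.12 (cv2) and the standard library are available. Lean on these libraries where they do the work, as an engineer would, in place of code of your own. Each camera call takes 0.05 s, during which the arm holds its last target. There are 200 camera calls.

## Working session

There is one attempt and no reset: what is moved stays moved. The work goes in short steps, Python scripts to look and compute and a tool call to move; the robot and the scene stay as the last step left them, time stands still between calls to the robot, and variables do not carry over. Pictures are saved under pics/ and viewed, about 8 in all and at most 12, crops included, and the job is handed in when it is done.

Besides the shell and the picture viewer there is one more tool, called after "Call:" as name(argument=value, ...), one argument or row to a line, values as JSON. arm_command: Moves the arm, as the interface text tells. Its arguments: {"type":"object","properties":{"motion":{"type":"array","items":{"type":"object","properties":{"hand":{"type":"number"},"delta_pos":{"type":"array","items":{"type":"number"}},"yaw":{"type":"number"}}}},"squeeze":{"type":"number"}},"required":["motion"]}

```bash
mkdir -p pics; cat > h.py <<'E'
import numpy as np, cv2, pickle
from rig import arm, optics
def shot(n,f):
    c=optics.capture(n); cv2.imwrite(f'pics/{f}.png',c['color']); pickle.dump(c,open(f'{f}.pkl','wb')); return c
def ld(f): return pickle.load(open(f'{f}.pkl','rb'))
def ray(c,uv):
    K,d=np.array(c['camera_matrix']),np.array(c['dist_coeffs'])
    p=cv2.undistortPoints(np.array([[uv]],float),K,d)[0,0]
    R=cv2.Rodrigues(np.array(c['rvec'],float))[0]; t=np.array(c['tvec'],float).ravel()
    o=-R.T@t; v=R.T@np.r_[p,1]; return o,v/np.linalg.norm(v)
def plane(c,uv,z):
    o,v=ray(c,uv); return o+v*(z-o[2])/v[2]
def tri(rs):
    A=sum(np.eye(3)-np.outer(v,v) for o,v in rs); b=sum((np.eye(3)-np.outer(v,v))@o for o,v in rs)
    p=np.linalg.solve(A,b); return p,[np.linalg.norm(np.cross(p-o,v)) for o,v in rs]
def proj(c,P):
    return cv2.projectPoints(np.array(P,float).reshape(-1,3),np.array(c['rvec'],float),np.array(c['tvec'],float),np.array(c['camera_matrix']),np.array(c['dist_coeffs']))[0].reshape(-1,2)
E
python3 - <<'E'
from h import *
o=arm.get_obs(); print({k:np.round(v,3) for k,v in o.items()})
for n in('scene','top'):
    c=shot(n,n+'0'); print(n,ray(c,(280,210)))
a=ld('scene0')['color'];b=ld('top0')['color']
cv2.imwrite('pics/a.png',cv2.resize(a,(800,600),interpolation=cv2.INTER_CUBIC)); cv2.imwrite('pics/b.png',cv2.resize(b,(800,600),interpolation=cv2.INTER_CUBIC))
E
```

```text
{'time_s': np.float64(0.0), 'joint_pos': array([-1.364,  0.616, -0.013,  1.425,  0.008,  1.103, -0.04 ]), 'dq': array([-0.001,  0.   , -0.002,  0.001, -0.001, -0.001,  0.002]), 'joint_torque': array([-0.0000e+00, -4.6921e+01,  2.6000e-01, -1.7103e+01,  1.0000e-02,
        1.0000e-02, -0.0000e+00]), 'position': array([0.15 , 0.631, 0.199]), 'tool_rot': array([-3.139,  0.   ,  2.908]), 'contact_force': array([-0.136,  0.439, -0.205]), 'wrist_torque': array([-0.02 , -0.008, -0.013]), 'grip_width': np.float64(1.001)}
scene (array([0.99151591, 0.67693826, 1.17105392]), array([-0.38567078, -0.51259   , -0.76714376]))
top (array([0.259216  , 0.00442388, 1.6110104 ]), array([ 0.15186079, -0.00464272, -0.98839099]))
```

View pics/a.png

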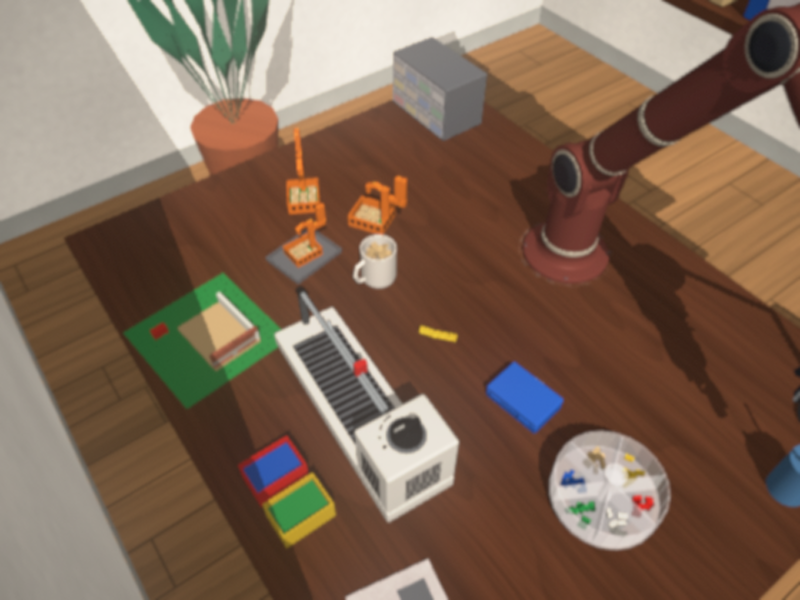

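View pics/b.png

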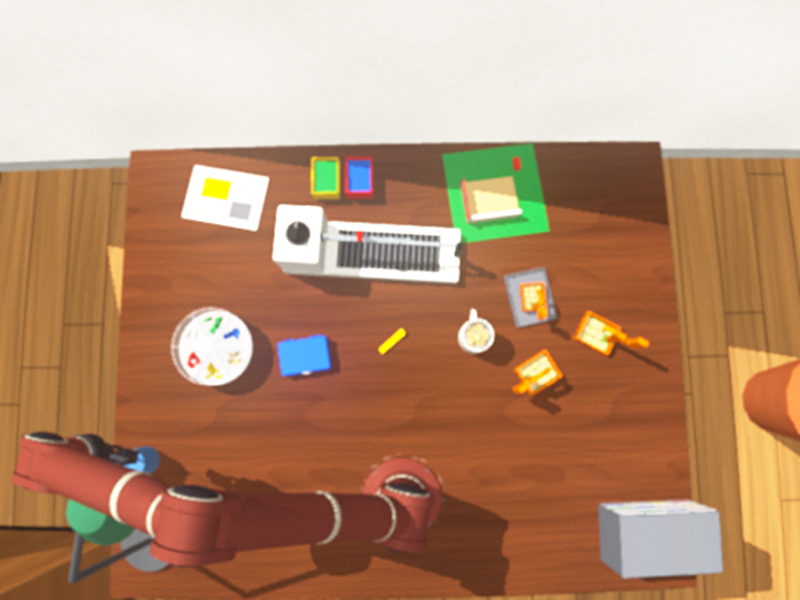

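Both views show three orange caddies (800-px pictures): in the grey tray (scene 303,248; top 533,297), at scene 372,212 / top 540,372, and at scene 303,195 / top 600,335. The one in the grey drip tray looks smallest and is in the tray the text names. I'll confirm it in an enlarged crop.

```bash
python3 - <<'E'
from h import *
a=ld('scene0')['color'];b=ld('top0')['color']
def cr(i,x,y,w,h,W,H): return cv2.resize(i[y:y+h,x:x+w],(W,H),interpolation=cv2.INTER_CUBIC)
m=np.hstack([cr(a,180,85,110,115,400,418),cr(b,345,180,110,115,400,418)])
cv2.imwrite('pics/c.png',m)
m=np.hstack([cr(a,185,190,150,180,400,480),cr(b,185,130,145,174,400,480)])
cv2.imwrite('pics/d.png',m)
E
```

```text
(no output)
```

View pics/c.png

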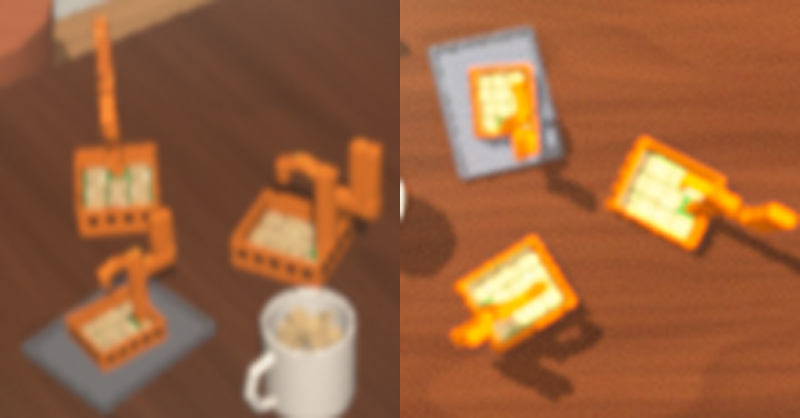

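View pics/d.png

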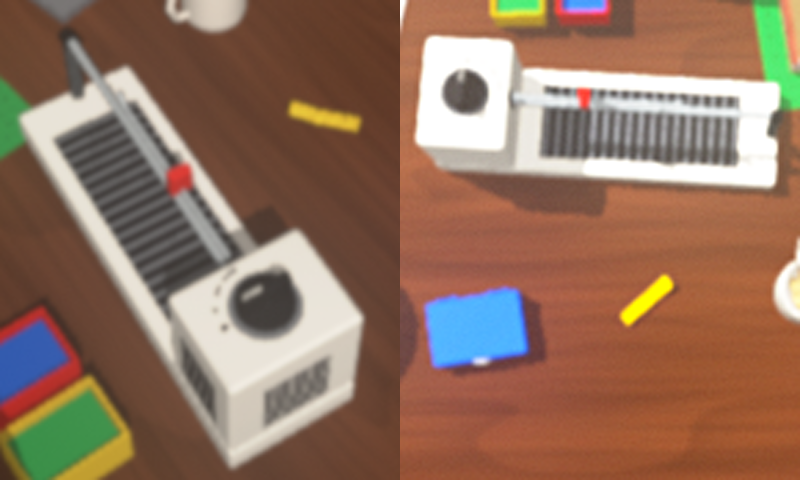

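The crop confirms that the tray-borne caddy is clearly the smallest: tab in scene crop 162,216, top crop 523,133; its tray is about 62 px wide against 75 to 95 px for the others. The dryer's dial is at scene ≈(284,304), top ≈(209,163); the red marker is at scene ≈(252,257), top ≈(252,166). Next I measure these with masks.

```bash
python3 - <<'E'
from h import *
S,T=ld('scene0'),ld('top0')
def blob(c,lo,hi,near,r=40,wrap=False):
    hsv=cv2.cvtColor(c['color'],cv2.COLOR_BGR2HSV)
    m=cv2.inRange(hsv,lo,hi)
    k=np.zeros_like(m); cv2.circle(k,near,r,255,-1); m&=k
    n,l,s,ce=cv2.connectedComponentsWithStats(m); i=1+np.argmax(s[1:,4]); return (l==i).astype(np.uint8),ce[i],s[i]
# marker
ms=blob(S,(0,150,120),(6,255,255),(252,257),12); mt=blob(T,(0,150,120),(6,255,255),(252,165),12)
print('marker',ms[1],ms[2],mt[1],mt[2]); print(tri([ray(S,ms[1]),ray(T,mt[1])]))
# dial
ds=blob(S,(0,0,0),(180,255,90),(284,303),22); dt=blob(T,(0,0,0),(180,255,90),(209,163),14)
print('dial',ds[1],ds[2],dt[1],dt[2]); print(tri([ray(S,ds[1]),ray(T,dt[1])]),plane(T,dt[1],.18),plane(S,ds[1],.18))
# white body top
h=cv2.cvtColor(T['color'],cv2.COLOR_BGR2HSV); m=cv2.inRange(h,(0,0,150),(180,60,255)); 
k=np.zeros_like(m);k[135:205,185:330]=255;m&=k
cn=max(cv2.findContours(m,0,cv2.CHAIN_APPROX_NONE)[0],key=cv2.contourArea)
ap=cv2.approxPolyDP(cn,3,True)[:,0]
print('top poly',ap.tolist())
for p in ap: print(p,plane(T,p,.035)[:2].round(4),plane(T,p,.165)[:2].round(4))
# caddy masks
for nm,c,near in(('S',S,(215,170)),('T',T,(374,208))):
    bm,ce,st=blob(c,(5,160,120),(20,255,255),near,32)
    print(nm,ce,st)
    x,y,w,hh=st[:4]
    for r in bm[y:y+hh,x:x+w]: print(''.join('#' if v else '.' for v in r))
E
```

```text
marker [251.46969697 256.48484848] [248 252   8  10  66] [251.31818182 164.5       ] [249 162   5   7  22]
(array([0.63921882, 0.09316269, 0.17698877]), [np.float64(0.00023001248818282547), np.float64(0.00023001248818255035)])
dial [284.77624309 303.21823204] [273 293  23  21 362] [210.15517241 163.60344828] [206 157   9  13  58]
(array([0.64694966, 0.23893192, 0.1628264 ]), [np.float64(0.0024345544468464147), np.float64(0.0024345544468463926)]) [0.64406779 0.23445547 0.18      ] [0.65121647 0.24818087 0.18      ]
top poly [[194, 145], [191, 181], [199, 190], [320, 197], [321, 180], [317, 177], [322, 169], [321, 160], [229, 155], [222, 144]]
[194 145] [0.7575 0.3205] [0.7164 0.2945]
[191 181] [0.6171 0.3293] [0.5876 0.3025]
[199 190] [0.5821 0.2986] [0.5554 0.2743]
[320 197] [ 0.5478 -0.1526] [ 0.524  -0.1397]
[321 180] [ 0.6124 -0.1585] [ 0.5833 -0.1451]
[317 177] [ 0.6242 -0.1439] [ 0.5941 -0.1316]
[322 169] [ 0.6547 -0.1637] [ 0.6221 -0.1498]
[321 160] [ 0.6898 -0.1611] [ 0.6543 -0.1475]
[229 155] [0.7153 0.1865] [0.6777 0.1715]
[222 144] [0.7592 0.2134] [0.718  0.1962]
S [214.588
[... 4161 characters left out ...]
#...
..........................................############...
.........................................############....
.........................................############....
.........................................###########.....
........................................############.....
.......................................############......
.......................................###########.......
......................................###########........
.......................................##########........
..........................................######.........
............................................###..........
.............................................#...........
```

```bash
python3 - <<'E'
from h import *
S,T=ld('scene0'),ld('top0')
h=cv2.cvtColor(T['color'],cv2.COLOR_BGR2HSV)
m=cv2.inRange(h,(5,170,225),(18,255,255))[190:230,355:395]
print('T mask rows190 cols355');
for r in m: print(''.join('#' if v else '.' for v in r))
# pic: enlarged caddy in both views with grid ticks, plus dryer top
def cr(i,x,y,w,hh,k):
    o=cv2.resize(i[y:y+hh,x:x+w],None,fx=k,fy=k,interpolation=cv2.INTER_CUBIC)
    for j in range(0,w,10): cv2.line(o,(j*k,0),(j*k,4 if j%50 else 9),(255,0,255),1)
    for j in range(0,hh,10): cv2.line(o,(0,j*k),(4 if j%50 else 9,j*k),(255,0,255),1)
    return o
a=np.hstack([cr(S['color'],190,130,50,60,8),cr(T['color'],355,180,50,60,8)])
cv2.imwrite('pics/e.png',a)
a=np.vstack([cr(T['color'],185,140,150,60,5),cr(S['color'],190,195,150,50,5)]); cv2.imwrite('pics/f.png',a)
E
```

```text
T mask rows190 cols355
........................................
........................................
........................................
........................................
........................................
........................................
........................................
........................................
.......................##...............
..........#######......###..............
..........##............##..............
..........#.............##..............
..........#.............##..............
..........#.............###.............
..........#.............###.............
..........#..............##.............
..........#..............##.............
..........#...............#.............
..........##..............#.............
..........##..............#.............
...........#..............#.............
...........#..............#.............
...........#........#....##.............
...........#.......###...###............
...........#......#####...##............
...........##.....####....##............
...........###...####......#............
.............###....#......#............
.....................#.....#............
.....................###...#............
......................###..#............
......................###..#............
......................####..............
........................................
........................................
........................................
........................................
........................................
........................................
........................................
```

View pics/e.png

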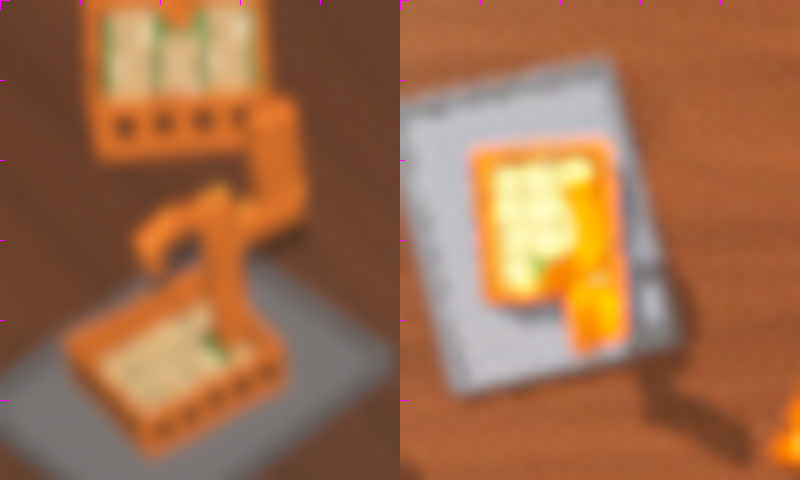

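View pics/f.png

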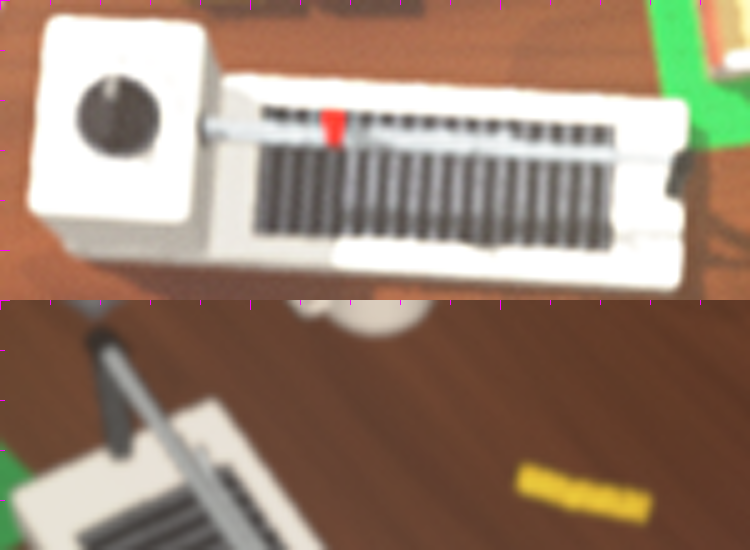

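Crop e shows the caddy tab in scene ≈(224.9,149.4) and top ≈(379.8,218.5), with the tray rim almost aligned to world x. Crop f shows the dryer: dial centre top ≈(208.6,163.2), rail at the loading end ≈(308–318,171.6), marker at (251.5,165).

```bash
python3 - <<'E'
from h import *
S,T=ld('scene0'),ld('top0')
e=lambda x,y:(355+(x-400)/8-.4,180+y/8-.4)
es=lambda x,y:(190+x/8-.4,130+y/8-.4)
f=lambda x,y:(185+x/5-.4,140+y/5-.4)
print('tab mid',tri([ray(S,es(279,158)),ray(T,e(598,308))]),'top',tri([ray(S,es(272,105)),ray(T,e(614,298))]))
print('rim', [plane(T,e(*p),.027)[:2].round(4) for p in((475,148),(614,138),(627,290),(486,302))])
print('rim scene',[plane(S,es(*p),.027)[:2].round(4) for p in((65,345),(150,430),(288,355))])
print('lip tip scene/hook top', plane(S,es(150,268),.072),plane(S,es(218,190),.096))
print('housing',[plane(T,f(*p),.165)[:2].round(4) for p in((42,15),(205,22),(192,220),(30,210))])
print('deck',[plane(T,f(*p),.035)[:2].round(4) for p in((688,98),(682,288))])
print('dial T',plane(T,f(118,116),.175),'S',plane(S,(284.8,303.2),.175), plane(S,(284.8,303.2),.18))
print('rail',plane(T,f(625,157),.135),plane(T,f(665,159),.135),'keeper at housing',plane(T,f(212,127),.159),plane(T,f(560,153),.159))
print('post',tri([ray(S,(190+102/5,195+38/5)),ray(T,f(682,160))]))
print('marker',plane(T,(251.3,164.5),.186),plane(S,(251.5,256.5),.171))
print('scene rail',plane(S,(190+108/5,195+50/5),.135),plane(S,(190+250/5,195+235/5),.159))
E
```

```text
tab mid (array([ 0.45236445, -0.35062073,  0.10570091]), [np.float64(0.004138823948089455), np.float64(0.00413882394808945)]) top (array([ 0.45281162, -0.35098497,  0.13441631]), [np.float64(0.004202929667268572), np.float64(0.004202929667268464)])
rim [array([ 0.5423, -0.3183]), array([ 0.546 , -0.3842]), array([ 0.474 , -0.3863]), array([ 0.4695, -0.3199])]
rim scene [array([ 0.5425, -0.3786]), array([ 0.5387, -0.3161]), array([ 0.4703, -0.3191])]
lip tip scene/hook top [ 0.51007008 -0.35478445  0.072     ] [ 0.47508023 -0.35477837  0.096     ]
housing [array([0.7252, 0.2982]), array([0.7177, 0.1836]), array([0.5764, 0.1918]), array([0.5855, 0.3038])]
deck [array([ 0.6928, -0.1658]), array([ 0.5469, -0.1563])]
dial T [0.64839994 0.2420534  0.175     ] S [0.64942626 0.24601192 0.175     ] [0.65114348 0.24817509 0.18      ]
rail [ 0.62309219 -0.10909337  0.135     ] [ 0.62119442 -0.13723395  0.135     ] keeper at housing [0.64357805 0.1790243  0.159     ] [ 0.62075719 -0.06228866  0.159     ]
post (array([ 0.61826398, -0.14826201,  0.14252024]), [np.float64(0.0002245537487175502), np.float64(0.00022455374871749748)])
marker [0.63665949 0.09282098 0.186     ] [0.63721397 0.08955051 0.171     ]
scene rail [ 0.61728289 -0.14434719  0.135     ] [0.63166976 0.02717921 0.159     ]
```

```bash
cat >> h.py <<'E'
def rel(*ts,start=None):
    o=arm.get_obs(); p=o['position']; a=o['tool_rot'][2]
    print('t',round(float(o['time_s']),2),'p',np.round(p,4),'rot',np.round(o['tool_rot'],3),'g',round(float(o['grip_width']),3),'F',np.round(o['contact_force'],1),'j',np.round(o['joint_pos'],2))
    for x,y,z,psi in ts:
        d=np.array([x,y,z])-p; w=(psi-a+np.pi)%(2*np.pi)-np.pi
        print([round(100*v,1) for v in (d[0]*np.cos(a)+d[1]*np.sin(a),d[0]*np.sin(a)-d[1]*np.cos(a),-d[2])],'yaw',round(-np.degrees(w),1))
E
python3 - <<'E'
from h import *
S,T=ld('scene0'),ld('top0')
print('mug',plane(T,(333,234),.09),'caddy2',plane(T,(378,260),.05),plane(T,(359,273),.1),'caddy3',plane(T,(418,234),.05),'carousel',plane(T,(149,242),.07))
rel((.3,.56,.33,2.95),(.48,.35,.36,3.0),(.6,.0,.36,3.1),(.45,-.35,.3,3.187))
E
```

```text
mug [ 0.40369753 -0.18899592  0.09      ] caddy2 [ 0.31019808 -0.3538887   0.05      ] [ 0.26497426 -0.27363754  0.1       ] caddy3 [ 0.40148958 -0.50654102  0.05      ] carousel [0.38720718 0.4710345  0.07      ]
t 0.1 p [0.1504 0.6316 0.1988] rot [-3.139  0.     2.908] g 1.002 F [ 0.5 -0.7  0.4] j [-1.36  0.62 -0.01  1.42  0.01  1.1  -0.04]
[np.float64(-16.2), np.float64(-3.5), np.float64(-13.1)] yaw -2.4
[np.float64(-38.6), np.float64(-19.8), np.float64(-16.1)] yaw -5.3
[np.float64(-58.4), np.float64(-51.0), np.float64(-16.1)] yaw -11.0
[np.float64(-51.9), np.float64(-88.6), np.float64(-10.1)] yaw -16.0
```

Call:
arm_command(
  motion=[
    {"hand": 8.5, "delta_pos": [-4, -1, -5], "yaw": 0},
    {"hand": 8.5, "delta_pos": [-8, -2, -9], "yaw": -1},
    {"hand": 8.5, "delta_pos": [-12, -3, -13], "yaw": -2},
    {"hand": 8.5, "delta_pos": [-17, -5, -15], "yaw": -2},
    {"hand": 8.5, "delta_pos": [-22, -8, -16], "yaw": -3},
  ],
)

```text
time_s: 0.72
position: [0.3472, 0.5027, 0.3596]
tool_rot: [-3.141, 0.0, 2.962]
contact_force: [1.5, -0.1, -0.5]
grip_width: 0.998
```

```bash
python3 - <<'E'
from h import *
rel((.48,.35,.36,3.0),(.6,.0,.36,3.1),(.45,-.35,.3,3.187))
E
```

```text
t 0.72 p [0.3472 0.5027 0.3596] rot [-3.141  0.     2.962] g 0.998 F [ 1.5 -0.1 -0.5] j [-1.    0.46  0.    1.26 -0.    1.43  0.39]
[np.float64(-15.8), np.float64(-12.6), np.float64(-0.0)] yaw -2.2
[np.float64(-33.9), np.float64(-44.9), np.float64(-0.0)] yaw -7.9
[np.float64(-25.4), np.float64(-82.1), np.float64(6.0)] yaw -12.9
```

Call:
arm_command(
  motion=[
    {"hand": 8.5, "delta_pos": [-5, -4, 0], "yaw": -1},
    {"hand": 8.5, "delta_pos": [-10, -8, 0], "yaw": -2},
    {"hand": 8.5, "delta_pos": [-15, -12, 0], "yaw": -3},
    {"hand": 8.5, "delta_pos": [-19, -16, 0], "yaw": -3},
    {"hand": 8.5, "delta_pos": [-22, -21, 0], "yaw": -4},
  ],
)

```text
time_s: 1.35
position: [0.5274, 0.2544, 0.3587]
tool_rot: [-3.139, -0.001, 3.031]
contact_force: [-0.1, 0.2, -0.9]
grip_width: 0.994
```

```bash
python3 - <<'E'
from h import *
rel((.6,.0,.36,3.1),(.45,-.352,.25,3.187))
E
```

```text
t 1.35 p [0.5274 0.2544 0.3587] rot [-3.139e+00 -1.000e-03  3.031e+00] g 0.994 F [-0.1  0.2 -0.9] j [-0.52  0.41  0.06  1.34 -0.02  1.4   0.99]
[np.float64(-10.0), np.float64(-24.5), np.float64(-0.1)] yaw -4.0
[np.float64(1.0), np.float64(-61.1), np.float64(10.9)] yaw -9.0
```

Call:
arm_command(
  motion=[
    {"hand": 8.5, "delta_pos": [0, -6, 0], "yaw": -1},
    {"hand": 8.5, "delta_pos": [0, -12, 0], "yaw": -2},
    {"hand": 8.5, "delta_pos": [0, -18, 0], "yaw": -3},
    {"hand": 8.5, "delta_pos": [0, -24, 0], "yaw": -4},
    {"hand": 8.5, "delta_pos": [0, -30, 0], "yaw": -5},
  ],
)

```text
time_s: 1.98
position: [0.4934, -0.0457, 0.3592]
tool_rot: [-3.139, -0.001, 3.119]
contact_force: [0.4, 0.3, 0.8]
grip_width: 0.995
```

Call:
arm_command(
  motion=[
    {"hand": 8.5, "delta_pos": [0, -6, 1], "yaw": -1},
    {"hand": 8.5, "delta_pos": [0, -12, 3], "yaw": -2},
    {"hand": 8.5, "delta_pos": [0, -18, 6], "yaw": -3},
    {"hand": 8.5, "delta_pos": [0, -24, 9], "yaw": -4},
    {"hand": 8.5, "delta_pos": [0, -28, 11], "yaw": -4},
  ],
)

```text
time_s: 2.6
position: [0.486, -0.3276, 0.2483]
tool_rot: [-3.14, -0.003, -3.095]
contact_force: [0.9, -0.4, 0.8]
grip_width: 0.998
```

```bash
python3 - <<'E'
from h import *
rel((.451,-.352,.20,3.187),(.451,-.352,.086,3.187))
E
```

```text
t 2.6 p [ 0.486  -0.3276  0.2483] rot [-3.140e+00 -3.000e-03 -3.095e+00] g 0.998 F [ 0.9 -0.4  0.8] j [ 0.41  0.48  0.23  1.55 -0.12  1.13  2.28]
[np.float64(3.6), np.float64(-2.3), np.float64(4.8)] yaw 0.0
[np.float64(3.6), np.float64(-2.3), np.float64(16.2)] yaw 0.0
```

Call:
arm_command(
  motion=[
    {"hand": 5, "delta_pos": [3.6, -2.3, 5], "yaw": 0},
    {"hand": 5, "delta_pos": [3.6, -2.4, 9], "yaw": 0},
    {"hand": 5, "delta_pos": [3.6, -2.4, 9], "yaw": 0},
  ],
)

```text
time_s: 2.98
position: [0.448, -0.3518, 0.155]
tool_rot: [3.137, -0.01, -3.097]
contact_force: [1.2, -0.2, -0.3]
grip_width: 0.588
```

```bash
python3 - <<'E'
from h import *
rel((.451,-.352,.086,3.187))
def cr(i,x,y,w,hh,k): return cv2.resize(i[y:y+hh,x:x+w],None,fx=k,fy=k,interpolation=cv2.INTER_CUBIC)
s=shot('scene','s1');t=shot('top','t1')
cv2.imwrite('pics/g.png',np.hstack([cr(s['color'],175,90,80,100,5),cr(t['color'],335,160,80,100,5)]))
E
```

```text
t 2.98 p [ 0.448  -0.3518  0.155 ] rot [ 3.137 -0.01  -3.097] g 0.588 F [ 1.2 -0.2 -0.3] j [ 0.48  0.55  0.22  1.72 -0.14  0.9   2.38]
[np.float64(-0.3), np.float64(-0.0), np.float64(6.9)] yaw -0.0
```

View pics/g.png

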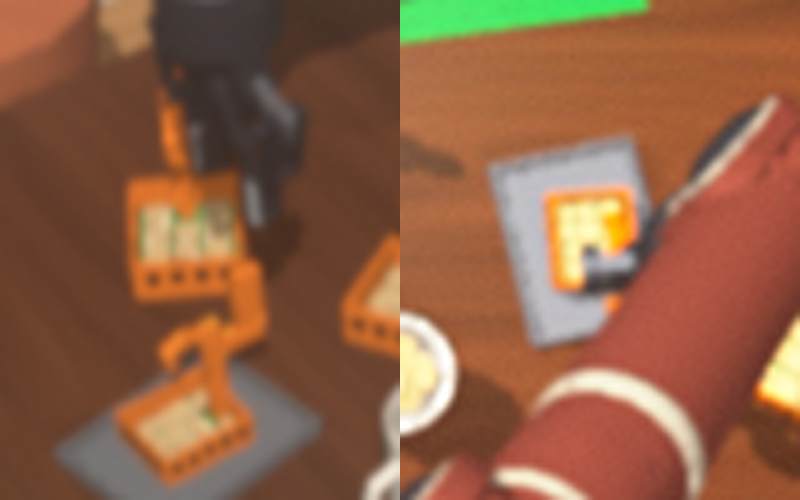

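Picture g shows the open jaws straddling the tab: finger tips in scene near crop (205–260,200–225), tab top just below at (245,268). I descend and grip.

Call:
arm_command(
  motion=[
    {"hand": 5, "delta_pos": [-0.3, 0, 2.5], "yaw": 0},
    {"hand": 5, "delta_pos": [-0.3, 0, 5], "yaw": 0},
    {"hand": 5, "delta_pos": [-0.3, 0, 6.9], "yaw": 0},
    {"hand": 5, "delta_pos": [-0.3, 0, 6.9], "yaw": 0},
  ],
)

```text
time_s: 3.58
position: [0.4565, -0.3526, 0.0912]
tool_rot: [-3.139, 0.0, -3.092]
contact_force: [-0.8, -0.4, 0.2]
grip_width: 0.587
```

Call:
arm_command(
  motion=[
    {"hand": 0, "delta_pos": [0, 0, 0], "yaw": 0},
    {"hand": 0, "delta_pos": [0, 0, 0], "yaw": 0},
    {"hand": 0, "delta_pos": [0, 0, 0], "yaw": 0},
    {"hand": 0, "delta_pos": [0, 0, 0], "yaw": 0},
    {"hand": 0, "delta_pos": [0, 0, 0], "yaw": 0},
  ],
  squeeze=40,
)

```text
time_s: 4.2
position: [0.4566, -0.3528, 0.0916]
tool_rot: [-3.139, 0.0, -3.092]
contact_force: [0.1, 0.3, 1.8]
grip_width: -0.0
```

```bash
python3 - <<'E'
from h import *
rel((.46,-.352,.25,3.187))
E
```

```text
t 4.2 p [ 0.4566 -0.3528  0.0916] rot [-3.139  0.    -3.092] g -0.0 F [0.1 0.3 1.8] j [ 0.49  0.63  0.2   1.77 -0.17  0.75  2.4 ]
[np.float64(-0.3), np.float64(0.1), np.float64(-15.8)] yaw 0.2
```

```bash
python3 - <<'E'
from h import *
def cr(i,x,y,w,hh,k): return cv2.resize(i[y:y+hh,x:x+w],None,fx=k,fy=k,interpolation=cv2.INTER_CUBIC)
s=shot('scene','s2');t=shot('top','t2')
cv2.imwrite('pics/i.png',np.hstack([cr(s['color'],190,110,50,75,8),cr(t['color'],355,165,50,75,8)]))
p=arm.get_obs()['position']
for P in (p,p+[0,0,.019]): print(proj(s,P),proj(t,P))
E
```

```text
[[222.12602726 152.36697632]] [[378.23822096 218.33032696]]
[[221.63623225 148.06006053]] [[379.45667884 217.61386176]]
```

View pics/i.png

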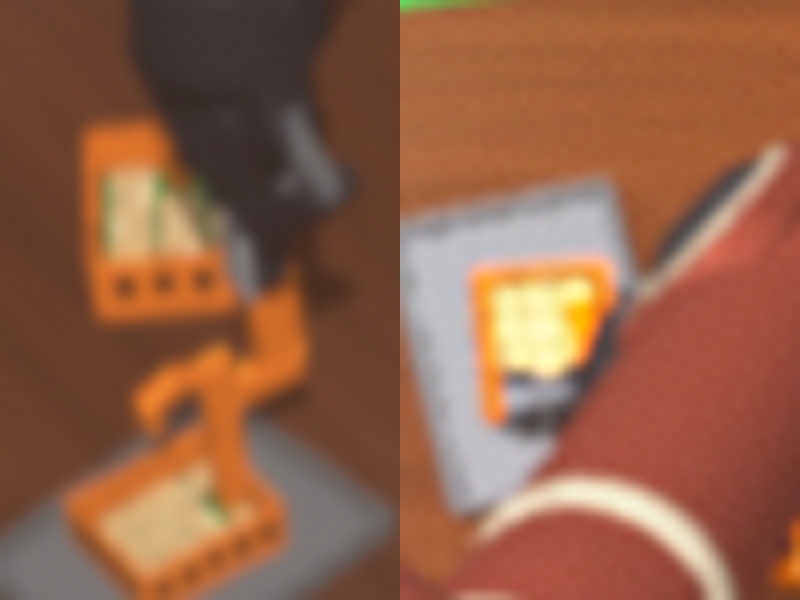

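Picture i shows the shut fingertips (crop 245,300) behind the tab, and the caddy has not moved. The grasp missed, so I re-measure the tab per view.

```bash
python3 - <<'E'
from h import *
S,T=ld('scene0'),ld('top0')
e=lambda x,y:(355+(x-400)/8-.4,180+y/8-.4)
es=lambda x,y:(190+x/8-.4,130+y/8-.4)
for z in(.08,.103,.123): print(z,[plane(S,es(*p),z)[:2].round(4) for p in((272,105),(279,158),(290,215))],[plane(T,e(*p),z)[:2].round(4) for p in((614,298),(598,308))])
# model prediction of caddy (tray centre .507,-.350, yaw .045)
c=np.array([.507,-.350]);a=.045;R=np.array([[np.cos(a),-np.sin(a)],[np.sin(a),np.cos(a)]])
P=lambda x,y,z:np.r_[c+R@[x,y],z]
for n,q in(('tab top',[(-68,0,123),(-48,0,123)]),('tab bot',[(-68,0,76),(-48,0,76)]),('hook',[(-10,0,83),(-10,0,96)]),('lip',[(6,0,72)])):
    for x,y,z in q:
        p=P(x/1e3,y/1e3,z/1e3); u=proj(S,p)[0];v=proj(T,p)[0]
        print(n,p.round(3),'S crop',((u-[190,130]+.4)*8).round(),'T crop',((v-[355,180]+.4)*8+[400,0]).round())
d=ld('s2');o=cv2.absdiff(S['color'],d['color'])
E
```

```text
0.08 [array([ 0.4219, -0.401 ]), array([ 0.4368, -0.3717]), array([ 0.4513, -0.3401])] [array([ 0.4633, -0.3671]), array([ 0.4589, -0.3596])]
0.103 [array([ 0.4339, -0.3783]), array([ 0.4485, -0.3496]), array([ 0.4627, -0.3187])] [array([ 0.4602, -0.3616]), array([ 0.4559, -0.3542])]
0.123 [array([ 0.4443, -0.3585]), array([ 0.4587, -0.3304]), array([ 0.4726, -0.3001])] [array([ 0.4575, -0.3567]), array([ 0.4532, -0.3494])]
tab top [ 0.439 -0.353  0.123] S crop [290. 107.] T crop [608. 340.]
tab top [ 0.459 -0.352  0.123] S crop [249. 128.] T crop [604. 295.]
tab bot [ 0.439 -0.353  0.076] S crop [299. 192.] T crop [584. 353.]
tab bot [ 0.459 -0.352  0.076] S crop [259. 213.] T crop [580. 309.]
hook [ 0.497 -0.35   0.083] S crop [180. 241.] T crop [575. 224.]
hook [ 0.497 -0.35   0.096] S crop [177. 218.] T crop [581. 219.]
lip [ 0.513 -0.35   0.072] S crop [150. 278.] T crop [566. 193.]
```

```bash
python3 - <<'E'
from h import *
s,t=ld('s1'),ld('t1')
for y in(-.3518,-.3268,-.3768):
  for dz in (0,.01,.03): print(y,dz,(5*(proj(s,(.448,y,.155+dz))[0]-[175,90]+.4)).round(),(5*(proj(t,(.448,y,.155+dz))[0]-[335,160]+.4)+[400,0]).round())
print(np.round([s['rvec'],ld('scene0')['rvec'],ld('s2')['rvec']],4).tolist(),np.round([s['tvec'].ravel(),ld('scene0')['tvec'].ravel()],4))
d=cv2.absdiff(ld('s2')['color'],ld('scene0')['color']).max(2)
i=cv2.resize(d[110:185,190:240],None,fx=5,fy=5); j=cv2.resize(cv2.absdiff(ld('s1')['color'],ld('scene0')['color']).max(2)[90:190,175:255],None,fx=4,fy=4)
cv2.imwrite('pics/k.png',np.hstack([cv2.resize(ld('s2')['color'][100:190,170:260],(540,540),interpolation=cv2.INTER_LANCZOS4),cv2.cvtColor(cv2.resize(d[110:185,190:240]*2,(250,540)),cv2.COLOR_GRAY2BGR)]))
E
```

```text
-0.3518 0 [242. 236.] [638. 294.]
-0.3518 0.01 [240. 224.] [642. 292.]
-0.3518 0.03 [238. 200.] [649. 288.]
-0.3268 0 [263. 257.] [602. 294.]
-0.3268 0.01 [262. 245.] [605. 292.]
-0.3268 0.03 [259. 221.] [612. 289.]
-0.3768 0 [221. 215.] [674. 293.]
-0.3768 0.01 [220. 203.] [678. 291.]
-0.3768 0.03 [217. 178.] [686. 287.]
[[0.8523, 2.6406, -0.9603], [0.8523, 2.6406, -0.9603], [0.8523, 2.6406, -0.9603]] [[ 0.4157 -0.1159  1.6206]
 [ 0.4157 -0.1159  1.6206]]
```

View pics/k.png

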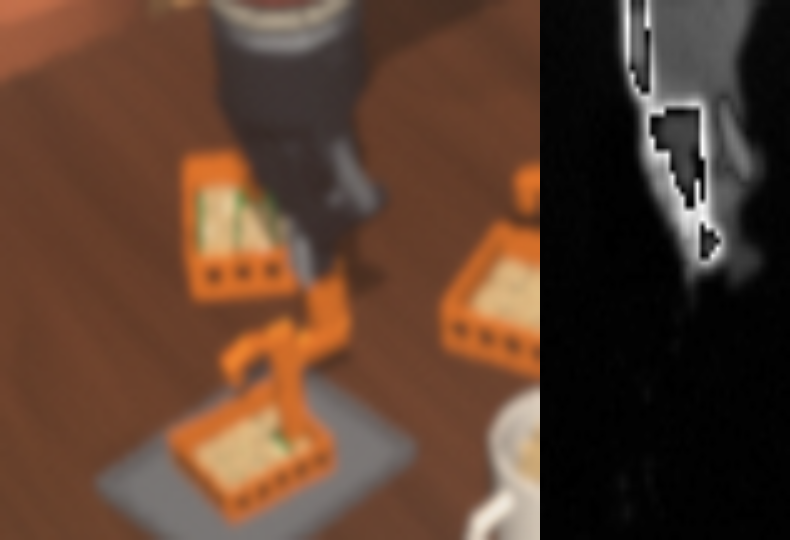

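Picture k and the difference image show the shut fingertips at about the tab's top (k 310,275). They are roughly 25–30 mm higher than the reported TCP projects, and the same holds in picture g. Going lower is safe around the tab with the jaws open, so I do that and test.

Call:
arm_command(
  motion=[
    {"hand": 5, "delta_pos": [0, 0, -4], "yaw": 0},
    {"hand": 5, "delta_pos": [0.6, 0, -4], "yaw": 0},
    {"hand": 5, "delta_pos": [0.6, 0, -4], "yaw": 0},
    {"hand": 5, "delta_pos": [0.6, 0, -4], "yaw": 0},
  ],
)

```text
time_s: 4.8
position: [0.45, -0.3524, 0.1306]
tool_rot: [-3.141, -0.001, -3.092]
contact_force: [0.4, -0.9, -0.6]
grip_width: 0.587
```

```bash
python3 - <<'E'
from h import *
rel((.449,-.352,.09,3.187),(.449,-.352,.062,3.187))
s=shot('scene','s3'); d=cv2.absdiff(s['color'],ld('scene0')['color']).max(2)
p=arm.get_obs()['position']
for y in(-.025,.025): print('tip expected',proj(s,p+[0,y,0])[0],'z+.03',proj(s,p+[0,y,.03])[0])
m=(d>25)[110:165,195:245]
for k,r in enumerate(m): print(110+k,''.join('#' if v else '.' for v in r))
E
```

```text
t 4.8 p [ 0.45   -0.3524  0.1306] rot [-3.141e+00 -1.000e-03 -3.092e+00] g 0.587 F [ 0.4 -0.9 -0.6] j [ 0.49  0.58  0.21  1.75 -0.15  0.83  2.39]
[np.float64(0.1), np.float64(0.0), np.float64(4.1)] yaw 0.2
[np.float64(0.1), np.float64(0.0), np.float64(6.9)] yaw 0.2
tip expected [218.79336303 138.47691623] z+.03 [217.95856997 131.36589852]
tip expected [227.0536858  147.01419201] z+.03 [226.33052612 139.90933964]
110 ...........########################...............
111 ...........########################...............
112 ...........########################...............
113 ............######################................
114 ............#######################...............
115 ............########################..............
116 ............#########################.............
117 .............#########################............
118 .............##########################...........
119 ..............###########################.........
120 ..............############################........
121 ...............########################.##........
122 ...............#####
[... 1640 characters left out ...]
........................................
153 ..................................................
154 ..................................................
155 ..................................................
156 ..................................................
157 ..................................................
158 ..................................................
159 ..................................................
160 ..................................................
161 ..................................................
162 ..................................................
163 ..................................................
164 ..................................................
```

```bash
python3 - <<'E'
from h import *
s=ld('s3')['color']; k=12
i=cv2.resize(s[115:165,190:250],None,fx=k,fy=k,interpolation=cv2.INTER_LANCZOS4)
for u in((218.8,138.5),(227.05,147.0),(222.9,142.7)): cv2.drawMarker(i,(int((u[0]-190+.5)*k),int((u[1]-115+.5)*k)),(255,0,255),0,14,1)
cv2.imwrite('pics/l.png',cv2.convertScaleAbs(i,alpha=1.3,beta=15))
E
```

```text
(no output)
```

View pics/l.png

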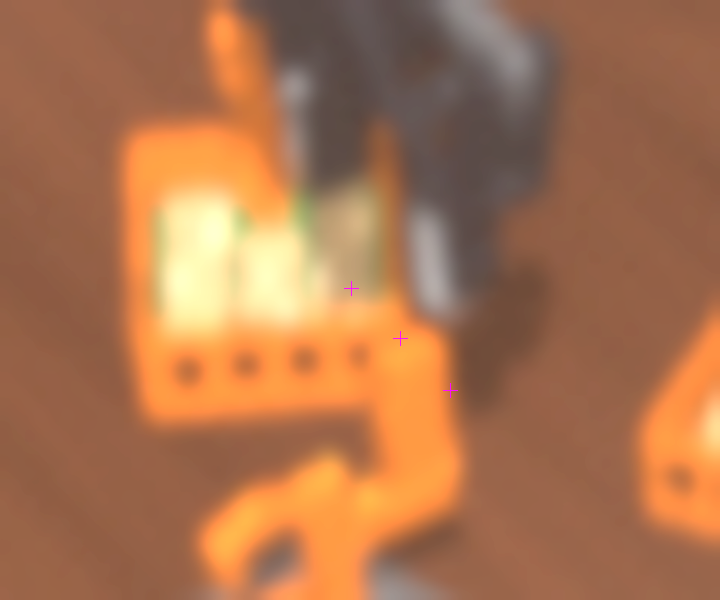

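Picture l shows the tips at (335,190) and (440,320), with the expected marks at (351,290) and (450,390). That is a pure offset of about 28 mm in z between reported TCP and visible fingertips, so I lower by that much more.

Call:
arm_command(
  motion=[
    {"hand": 5, "delta_pos": [0.2, 0, 2.5], "yaw": 0},
    {"hand": 5, "delta_pos": [0.2, 0, 4.5], "yaw": 0},
    {"hand": 5, "delta_pos": [0.2, 0, 6], "yaw": 0},
    {"hand": 5, "delta_pos": [0.2, 0, 7], "yaw": 0},
    {"hand": 5, "delta_pos": [0.2, 0, 7], "yaw": 0},
  ],
)

```text
time_s: 5.48
position: [0.4478, -0.3523, 0.0599]
tool_rot: [-3.141, -0.002, -3.092]
contact_force: [-0.2, -0.0, 0.1]
grip_width: 0.582
```

```bash
python3 - <<'E'
from h import *
rel((.449,-.352,.06,3.187))
E
```

```text
t 5.47 p [ 0.4478 -0.3523  0.0599] rot [-3.141e+00 -2.000e-03 -3.092e+00] g 0.582 F [-0.2 -0.   0.1] j [ 0.51  0.67  0.18  1.81 -0.18  0.68  2.42]
[np.float64(-0.1), np.float64(0.0), np.float64(-0.0)] yaw 0.2
```

Call:
arm_command(
  motion=[
    {"hand": 0, "delta_pos": [0, 0, 0], "yaw": 0},
    {"hand": 0, "delta_pos": [0, 0, 0], "yaw": 0},
    {"hand": 0, "delta_pos": [0, 0, 0], "yaw": 0},
    {"hand": 0, "delta_pos": [0, 0, 0], "yaw": 0},
  ],
  squeeze=40,
)

```text
time_s: 5.98
position: [0.4481, -0.3528, 0.0605]
tool_rot: [-3.14, -0.001, -3.092]
contact_force: [0.1, 0.4, 3.0]
grip_width: 0.112
```

```bash
python3 - <<'E'
from h import *
rel()
s=shot('scene','s4'); d=cv2.absdiff(s['color'],ld('scene0')['color']).max(2)
m=(d>25)[135:185,195:240]
for k,r in enumerate(m): print(135+k,''.join('#' if v else '.' for v in r))
E
```

```text
t 5.97 p [ 0.4481 -0.3528  0.0605] rot [-3.140e+00 -1.000e-03 -3.092e+00] g 0.112 F [0.1 0.4 3. ] j [ 0.51  0.67  0.18  1.81 -0.18  0.68  2.42]
135 .................######################......
136 ..................######################.....
137 ..................######################.....
138 ...................######################....
139 ....................#####################....
140 ....................#####################....
141 .....................###################.....
142 .....................####################....
143 .....................###################.....
144 .....................##################......
145 ......................################.......
146 ........................#############........
147 ........................#############........
148 .........................#############.......
149 .........................###############.....
150 ..........................##############.....
151 ..........................#############......
152 ..........................###########........
153 ....................####..#######............
154 ..
[... 843 characters left out ...]

171 ...####......###....###......................
172 ...#.......####....####......................
173 ..........##........#....#...................
174 ........##..............#.....#..............
175 ........................#..##................
176 ...........................##................
177 ......................####....##.............
178 ....................###.#.....#..............
179 ...................###........#..............
180 ................###.......#.#................
181 ...............##.#.....####.................
182 ...............#.......###...................
183 ..............#......####....................
184 .....................##......................
```

Grip width of 9.5 mm matches the tab. I lift.

Call:
arm_command(
  motion=[
    {"hand": 0, "delta_pos": [0, 0, -2], "yaw": 0},
    {"hand": 0, "delta_pos": [0, 0, -5], "yaw": 0},
    {"hand": 0, "delta_pos": [0, 0, -9], "yaw": 0},
    {"hand": 0, "delta_pos": [0, 0, -13], "yaw": 0},
    {"hand": 0, "delta_pos": [0, 0, -14], "yaw": 0},
  ],
  squeeze=60,
)

```text
time_s: 6.65
position: [0.4492, -0.3535, 0.2028]
tool_rot: [-3.138, 0.002, -3.092]
contact_force: [-0.3, -0.2, -1.7]
grip_width: 0.104
```

```bash
python3 - <<'E'
from h import *
rel((.53,-.075,.2,3.072),(.532,-.0745,.145,3.072))
s=shot('scene','s5')
c=np.array([.507,-.350])
for q in((.441,-.352,.263-.05),): pass
h=cv2.cvtColor(s['color'],cv2.COLOR_BGR2HSV); m=cv2.inRange(h,(5,160,120),(20,255,255))
p=arm.get_obs()['position']; hook=p+[.049,0,.0227]
print('exp hook',proj(s,hook)[0],'lip',proj(s,hook+[.016,0,-.011])[0],'bottom corners',proj(s,[hook+[.045,.03,-.08],hook+[-.025,.03,-.08],hook+[.045,-.03,-.08]]).round(1).tolist())
m=m[100:160,190:240]
for k,r in enumerate(m): print(100+k,''.join('#' if v else '.' for v in r))
E
```

```text
t 6.65 p [ 0.4492 -0.3535  0.2028] rot [-3.138e+00  2.000e-03 -3.092e+00] g 0.104 F [-0.3 -0.2 -1.7] j [ 0.48  0.49  0.23  1.66 -0.13  1.    2.37]
[np.float64(-9.4), np.float64(27.4), np.float64(0.3)] yaw 6.8
[np.float64(-9.6), np.float64(27.5), np.float64(5.8)] yaw 6.8
exp hook [206.72603927 125.42271575] lip [202.55944754 130.27732264] bottom corners [[201.9, 156.3], [221.3, 147.2], [192.3, 145.6]]
100 ................####..............................
101 ................#####.............................
102 ................#####.............................
103 ................#####.............................
104 ................#####.............................
105 ................#####.............................
106 ................#####.............................
107 ................#####.............................
108 ................#####.............................
109 ................######............................
110 ................######............................
111 ................######............................
112 ................######..........
[... 1903 characters left out ...]
..........################..............
148 .....######.......#################...............
149 ......######....###############.#.................
150 .......#####################......................
151 ........##################........................
152 .........###############..........................
153 ...........############...........................
154 ...........##########.............................
155 ............#######...............................
156 .............####.................................
157 ..................................................
158 ..................................................
159 ..................................................
```

Call:
arm_command(
  motion=[
    {"hand": 0, "delta_pos": [-2, 5, 0], "yaw": 1},
    {"hand": 0, "delta_pos": [-4, 11, 0], "yaw": 3},
    {"hand": 0, "delta_pos": [-6, 17, 0], "yaw": 5},
    {"hand": 0, "delta_pos": [-8, 23, 0], "yaw": 7},
    {"hand": 0, "delta_pos": [-9.4, 27.4, 0], "yaw": 7},
  ],
)

```text
time_s: 7.32
position: [0.5284, -0.071, 0.1996]
tool_rot: [-3.14, -0.002, 3.072]
contact_force: [0.5, -0.1, -1.7]
grip_width: 0.102
```

```bash
python3 - <<'E'
from h import *
rel((.532,-.0745,.145,3.072),(.577,-.0777,.145,3.072),(.577,-.0777,.112,3.072))
E
```

```text
t 7.33 p [ 0.5284 -0.071   0.1996] rot [-3.140e+00 -2.000e-03  3.072e+00] g 0.102 F [ 0.5 -0.1 -1.7] j [-0.07  0.44  0.24  1.77 -0.12  0.95  1.72]
[np.float64(-0.4), np.float64(-0.3), np.float64(5.5)] yaw -0.0
[np.float64(-4.9), np.float64(-0.3), np.float64(5.5)] yaw -0.0
[np.float64(-4.9), np.float64(-0.3), np.float64(8.8)] yaw -0.0
```

Call:
arm_command(
  motion=[
    {"hand": 0, "delta_pos": [-0.4, -0.3, 3], "yaw": 0},
    {"hand": 0, "delta_pos": [-0.4, -0.3, 5.5], "yaw": 0},
    {"hand": 0, "delta_pos": [-0.4, -0.3, 5.5], "yaw": 0},
    {"hand": 0, "delta_pos": [-2.5, -0.3, 5.5], "yaw": 0},
    {"hand": 0, "delta_pos": [-4, -0.3, 5.5], "yaw": 0},
  ],
)

```text
time_s: 7.95
position: [0.537, -0.0708, 0.1393]
tool_rot: [3.134, -0.074, 3.073]
contact_force: [-59.9, 10.2, 40.2]
grip_width: 0.093
```

Call:
arm_command(
  motion=[
    {"hand": 0, "delta_pos": [-0.5, 0, 0], "yaw": 0},
    {"hand": 0, "delta_pos": [-0.5, 0, 0], "yaw": 0},
  ],
)

```text
time_s: 8.2
position: [0.5339, -0.07, 0.1378]
tool_rot: [3.131, -0.091, 3.072]
contact_force: [-12.1, 2.5, 12.7]
grip_width: 0.093
```

```bash
python3 - <<'E'
from h import *
rel((.577,-.0777,.145,3.072),(.577,-.0777,.112,3.072))
s=shot('scene','s6');t=shot('top','t6')
def cr(i,x,y,w,hh,k): return cv2.resize(i[y:y+hh,x:x+w],None,fx=k,fy=k,interpolation=cv2.INTER_LANCZOS4)
cv2.imwrite('pics/m.png',np.hstack([cr(s['color'],195,150,66,100,6),cr(t['color'],270,140,66,100,6)]))
E
```

```text
t 8.2 p [ 0.5339 -0.07    0.1378] rot [ 3.131 -0.091  3.072] g 0.093 F [-12.1   2.5  12.7] j [-0.04  0.57  0.22  1.75 -0.15  0.94  1.74]
[np.float64(-4.4), np.float64(-0.5), np.float64(-0.7)] yaw 0.0
[np.float64(-4.4), np.float64(-0.5), np.float64(2.6)] yaw 0.0
```

View pics/m.png

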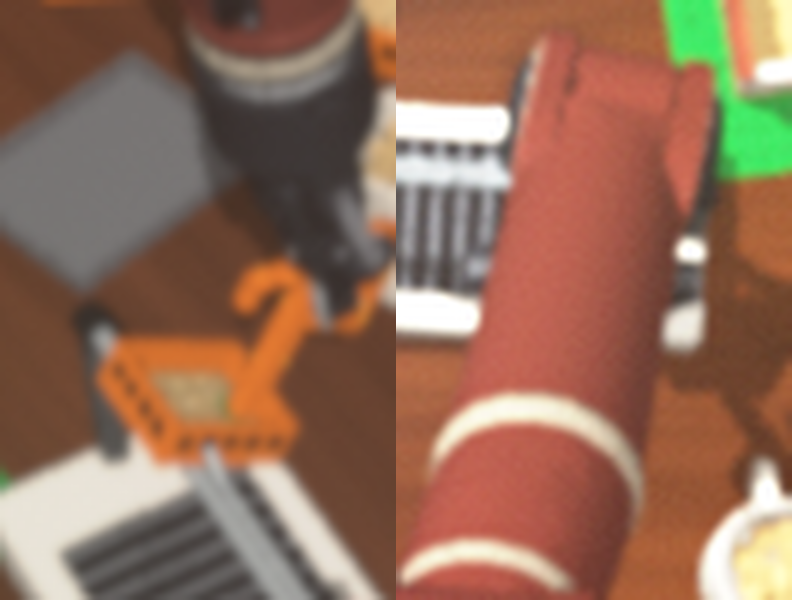

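Picture m shows the tray over the rail (200,455). I lowered it while the tray front still overlapped the rail, so it caught on top and the caddy tilted a little. I back off up and away.

Call:
arm_command(
  motion=[
    {"hand": 0, "delta_pos": [0.5, 0, -2], "yaw": 0},
    {"hand": 0, "delta_pos": [1, 0, -4], "yaw": 0},
    {"hand": 0, "delta_pos": [2, 0, -5], "yaw": 0},
    {"hand": 0, "delta_pos": [2, 0, -5], "yaw": 0},
  ],
  squeeze=60,
)

```text
time_s: 8.8
position: [0.5175, -0.0694, 0.189]
tool_rot: [3.131, -0.093, 3.072]
contact_force: [-0.2, 0.4, -1.8]
grip_width: 0.097
```

```bash
python3 - <<'E'
from h import *
rel()
s=shot('scene','s7')
h=cv2.cvtColor(s['color'],cv2.COLOR_BGR2HSV); m=cv2.inRange(h,(5,160,120),(20,255,255))
p=arm.get_obs()['position']; a=-.07;ex=np.array([np.cos(a),np.sin(a),0]);ey=np.array([-np.sin(a),np.cos(a),0]);ez=np.array([0,0,1])
hook=p+.049*ex+.0227*ez
P=lambda x,y,z:hook+x*ex+y*ey+z*ez
print('hook top',proj(s,P(0,0,.013)),'rim',proj(s,[P(.045,.03,-.056),P(.045,-.03,-.056),P(-.025,.03,-.056)]).round(1).tolist(),'bottom',proj(s,[P(.045,.03,-.08),P(.045,-.03,-.08),P(-.025,.03,-.08)]).round(1).tolist())
m=m[165:235,195:260]
for k,r in enumerate(m): print(165+k,''.join('#' if v else '.' for v in r))
E
```

```text
t 8.8 p [ 0.5175 -0.0694  0.189 ] rot [ 3.131 -0.093  3.072] g 0.097 F [-0.2  0.4 -1.8] j [-0.06  0.48  0.23  1.73 -0.13  1.04  1.72]
hook top [[238.52876366 191.30257682]] rim [[230.9, 221.9], [220.5, 207.5], [253.2, 211.4]] bottom [[231.5, 227.3], [221.3, 213.0], [253.5, 216.9]]
165 .................................................................
166 .................................................................
167 .................................................................
168 .................................................................
169 .................................................................
170 .................................................................
171 .................................................................
172 .................................................................
173 .................................................................
174 .................................................................
175 .................................................................
176 ............................................
[... 3381 characters left out ...]

225 .................................................................
226 .................................................................
227 .................................................................
228 .................................................................
229 .................................................................
230 .................................................................
231 .................................................................
232 .................................................................
233 .................................................................
234 .................................................................
```

```bash
cat >> h.py <<'E'
from scipy.spatial.transform import Rotation as Ro
def rel(*ts):
    o=arm.get_obs(); p=o['position']; r=Ro.from_euler('xyz',o['tool_rot']); a=o['tool_rot'][2]
    print('t',round(float(o['time_s']),2),'p',np.round(p,4),'rot',np.round(o['tool_rot'],3),'g',round(float(o['grip_width']),3),'F',np.round(o['contact_force'],1),'j',np.round(o['joint_pos'],2))
    for x,y,z,psi in ts:
        d=r.inv().apply(np.array([x,y,z])-p); w=(psi-a+np.pi)%(2*np.pi)-np.pi
        print([round(float(100*v),1) for v in d],'yaw',round(float(-np.degrees(w)),1))
E
cat > tilt.py <<'E'
from h import *
def cad(p,tp,th,a=-.07):
    # p TCP, tp tool tilt (front-up rad), th caddy tilt; tab sits 42.7 mm up the tool axis from reported TCP
    ex=np.array([np.cos(a),np.sin(a),0]);ey=np.array([-np.sin(a),np.cos(a),0]);ez=np.array([0,0,1.])
    tab=p+.0427*(np.cos(tp)*ez-np.sin(tp)*-ex*1.0*1)  # tool axis up leans to +x
    X=np.cos(th)*ex+np.sin(th)*ez; Z=-np.sin(th)*ex+np.cos(th)*ez
    return lambda x,y,z: tab+(.048+x)*X+y*ey+(z-.02)*Z   # hook coordinates
E
python3 - <<'E'
from tilt import *
s=ld('s7'); p=np.array([.5175,-.0694,.189])
for th in(.1,.2,.3,.4,.5):
    P=cad(p,.093,th)
    print(th,'hooktop',proj(s,P(0,0,.013)).round(1).tolist(),'lip',proj(s,P(.016,0,-.011)).round(1).tolist(),'rim-left',proj(s,P(.045,-.03,-.056)).round(1).tolist(),'bot',proj(s,[P(.045,.03,-.08),P(-.025,.03,-.08)]).round(1).tolist())
i=cv2.resize(s['color'][165:225,205:260],None,fx=10,fy=10,interpolation=cv2.INTER_LANCZOS4); cv2.imwrite('pics/n.png',i)
E
```

```text
0.1 hooktop [[237.3, 190.5]] lip [[231.8, 198.8]] rim-left [[217.0, 206.6]] bot [[227.2, 226.9], [249.5, 218.0]]
0.2 hooktop [[237.2, 189.2]] lip [[231.0, 197.4]] rim-left [[214.7, 205.1]] bot [[224.1, 225.8], [246.4, 218.6]]
0.3 hooktop [[237.3, 187.9]] lip [[230.3, 195.9]] rim-left [[212.6, 203.2]] bot [[221.4, 224.3], [243.5, 218.9]]
0.4 hooktop [[237.5, 186.6]] lip [[229.9, 194.2]] rim-left [[210.9, 201.1]] bot [[218.9, 222.5], [240.7, 218.9]]
0.5 hooktop [[237.9, 185.1]] lip [[229.7, 192.4]] rim-left [[209.5, 198.6]] bot [[216.8, 220.2], [238.0, 218.6]]
```

View pics/n.png

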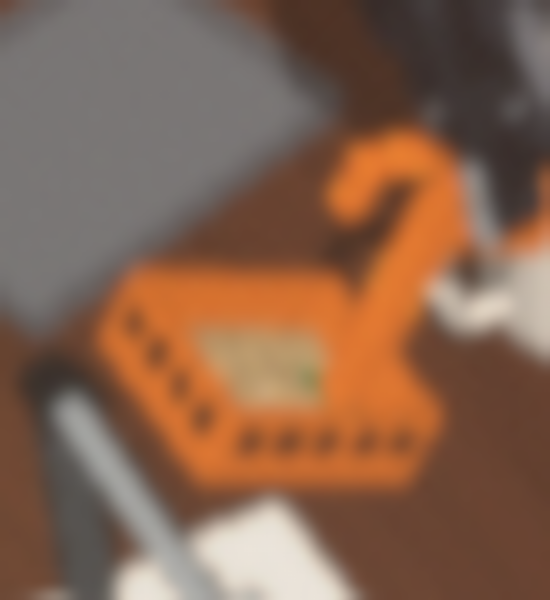

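Picture n (the last of my 12) shows the caddy pitched front-up: hook top at (400,125), lip at (345,220), tray bottom edge level at row 485. That is about 0.48 rad, still under the limit. From here I use numbers only. I measure caddy points by casting rays onto the gripper's vertical plane.

```bash
cat >> tilt.py <<'E'
def vp(c,uv,p,off=0,a=-.07):
    # ray onto vertical plane through p along ex, offset off along ey -> (x along ex rel p, abs z)
    ex=np.array([np.cos(a),np.sin(a),0]);ey=np.array([-np.sin(a),np.cos(a),0])
    o,v=ray(c,uv); q=o+v*(((p+off*ey-o)@ey)/(v@ey)); return round(float((q-p)@ex),4),round(float(q[2]),4)
E
python3 - <<'E'
from tilt import *
s=ld('s7'); p=np.array([.5175,-.0694,.189])
print('TCP proj',proj(s,p))
for n,uv,off in(('hooktop',(244.5,177.5),.005),('lip tip',(239,187),.005),('front bottom',(224.3,213.2),.03),('rear bottom',(246.3,213.2),.03),('rear rim',(249.5,205.5),.03),('rim left',(214.2,197.5),-.03),('tip finger',(254.3,189.5),.012)):
    print(n,vp(s,uv,p,off))
# where rail is in this plane
print('rail x rel', (np.array([.6365,.0705])+(-.150)*np.array([.07,.9976])-p[:2]))
E
```

```text
TCP proj [[254.83776331 192.87140666]]
hooktop (0.031, 0.2716)
lip tip (0.049, 0.2456)
front bottom (0.1099, 0.2023)
rear bottom (0.0456, 0.1611)
rear rim (0.0344, 0.1866)
rim left (0.1083, 0.2058)
tip finger (0.0077, 0.2184)
rail x rel [ 0.1085  -0.00974]
```

The tab has slid and rotated in the grip. The cleanest mend is to set the caddy down on clear desk beside the dryer's end, let it fall level, and regrasp.

```bash
python3 - <<'E'
from h import *
T=ld('top0')
print('mat edge',plane(T,(345,168),0),plane(T,(383,163),0),'handle',plane(T,(332,218),.06),'drip tray corners',[plane(T,q,.01)[:2].round(3) for q in((355,192),(381,187.5),(390,224),(362,229))])
rel((.5,-.235,.205,3.072),(.5,-.235,.06,3.072),(.5,-.235,.03,3.072))
E
```

```text
mat edge [ 0.66612337 -0.25634427  0.        ] [ 0.68393092 -0.40499922  0.        ] handle [ 0.46489885 -0.19129053  0.06      ] drip tray corners [array([ 0.569, -0.289]), array([ 0.585, -0.389]), array([ 0.445, -0.415]), array([ 0.428, -0.309])]
t 8.85 p [ 0.5177 -0.0693  0.1886] rot [ 3.131 -0.093  3.073] g 0.096 F [ 0.4 -0.1 -0.5] j [-0.06  0.48  0.23  1.73 -0.13  1.04  1.72]
[0.8, -16.6, -1.7] yaw 0.0
[-0.6, -16.8, 12.7] yaw 0.0
[-0.9, -16.8, 15.7] yaw 0.0
```

Call:
arm_command(
  motion=[
    {"hand": 0, "delta_pos": [0.8, -3, -1.7], "yaw": 0},
    {"hand": 0, "delta_pos": [0.8, -8, -1.7], "yaw": 0},
    {"hand": 0, "delta_pos": [0.8, -13, -1.7], "yaw": 0},
    {"hand": 0, "delta_pos": [0.8, -15.6, -1.7], "yaw": 0},
    {"hand": 0, "delta_pos": [0.8, -15.6, -1.7], "yaw": 0},
  ],
)

```text
time_s: 9.48
position: [0.4989, -0.2274, 0.2034]
tool_rot: [3.132, -0.095, 3.067]
contact_force: [0.3, 0.9, -1.3]
grip_width: 0.092
```

```bash
python3 - <<'E'
from tilt import *
rel((.5,-.228,.06,3.072),(.5,-.228,.035,3.072))
s=shot('scene','s8'); p=arm.get_obs()['position']
h=cv2.cvtColor(s['color'],cv2.COLOR_BGR2HSV); m=cv2.inRange(h,(5,160,120),(20,255,255))
u=proj(s,p)[0]; print(u); x0,y0=int(u[0])-40,int(u[1])-15; m=m[y0:y0+50,x0:x0+60]
print(x0)
for k,r in enumerate(m): print(y0+k,''.join('#' if v else '.' for v in r))
E
```

```text
t 9.47 p [ 0.4989 -0.2274  0.2034] rot [ 3.132 -0.095  3.067] g 0.092 F [ 0.3  0.9 -1.3] j [ 0.21  0.51  0.26  1.64 -0.11  1.1   2.  ]
[-1.5, -0.2, 14.3] yaw -0.3
[-1.7, -0.2, 16.8] yaw -0.3
[229.60094086 154.76624099]
189
139 ...........###............#######..............#####........
140 ...........###...........##########...........#####.........
141 ...........###..........###########..........######........#
142 ...........####....################.........######.........#
143 ...........########################..........#####........##
144 ...........#########################.........####........###
145 ............########################.........####........###
146 ............########################........####........####
147 ............########################........####.......#####
148 ............########################.......####........#####
149 ............#########################.....#####.......######
150 .............###########....#########....#####........######
151 .....##########............##########...#####.........######
152 ....###################....#
[... 1672 characters left out ...]
..................................................
179 ............................................................
180 ............................................................
181 ............................................................
182 ............................................................
183 ............................................................
184 ............................................................
185 ............................................................
186 ............................................................
187 ............................................................
188 ............................................................
```

Call:
arm_command(
  motion=[
    {"hand": 0, "delta_pos": [-0.4, -0.1, 4], "yaw": 0},
    {"hand": 0, "delta_pos": [-0.8, -0.1, 8], "yaw": 0},
    {"hand": 0, "delta_pos": [-1.2, -0.1, 12], "yaw": 0},
    {"hand": 0, "delta_pos": [-1.6, -0.1, 15.8], "yaw": 0},
    {"hand": 0, "delta_pos": [-1.6, -0.1, 15.8], "yaw": 0},
  ],
)

```text
time_s: 10.15
position: [0.4987, -0.2203, 0.0417]
tool_rot: [3.126, -0.102, 3.074]
contact_force: [-0.4, -0.4, -0.7]
grip_width: 0.098
```

Call:
arm_command(
  motion=[
    {"hand": 0, "delta_pos": [0, 0, 0.5], "yaw": 0},
    {"hand": 0, "delta_pos": [0, 0, 0.8], "yaw": 0},
    {"hand": 0, "delta_pos": [0, 0, 0.8], "yaw": 0},
  ],
)

```text
time_s: 10.52
position: [0.4985, -0.2202, 0.0346]
tool_rot: [3.126, -0.101, 3.074]
contact_force: [0.8, -0.8, -0.7]
grip_width: 0.095
```

Call:
arm_command(
  motion=[
    {"hand": 0, "delta_pos": [0, 0, 0.4], "yaw": 0},
    {"hand": 0, "delta_pos": [0, 0, 0.4], "yaw": 0},
  ],
)

```text
time_s: 10.78
position: [0.498, -0.2201, 0.0307]
tool_rot: [3.126, -0.101, 3.074]
contact_force: [-1.0, 0.0, -0.1]
grip_width: 0.098
```

Call:
arm_command(
  motion=[
    {"hand": 0, "delta_pos": [0, 0, 0.3], "yaw": 0},
    {"hand": 0, "delta_pos": [0, 0, 0.3], "yaw": 0},
  ],
)

```text
time_s: 11.02
position: [0.4974, -0.22, 0.0275]
tool_rot: [3.126, -0.101, 3.074]
contact_force: [0.6, -0.8, -1.4]
grip_width: 0.1
```

```bash
python3 - <<'E'
from tilt import *
rel()
s=shot('scene','s9'); p=arm.get_obs()['position']
h=cv2.cvtColor(s['color'],cv2.COLOR_BGR2HSV); m=cv2.inRange(h,(5,160,120),(20,255,255))
u=proj(s,p)[0]; x0,y0=int(u[0])-45,int(u[1])-25; m=m[y0:y0+55,x0:x0+60]
print(x0)
for k,r in enumerate(m): print(y0+k,''.join('#' if v else '.' for v in r))
E
```

```text
t 11.03 p [ 0.4974 -0.22    0.0275] rot [ 3.126 -0.101  3.074] g 0.1 F [ 0.6 -0.8 -1.4] j [ 0.24  0.73  0.2   1.81 -0.18  0.72  2.04]
189
170 ............................................................
171 ............................................................
172 ............................................................
173 ............................................................
174 ............................................................
175 ............................................................
176 ...................................................######...
177 ....................................................#####...
178 ....................................................######..
179 .....................................................#####..
180 ......................................................####..
181 ......................................................###...
182 ......................................................###...
183 .....................................................###....
184 ...................................######.......
[... 1912 characters left out ...]
..................................................
215 ............................................................
216 ............................................................
217 ............................................................
218 ............................................................
219 ............................................................
220 ............................................................
221 ............................................................
222 ............................................................
223 ............................................................
224 ............................................................
```

```bash
python3 - <<'E'
from tilt import *
s=ld('s9');p=np.array([.4974,-.22,.0275])
for n,uv,off in(('rear bottom',(227.6,213.3),.03),('hooktop',(226.5,183.8),.005)): print(n,vp(s,uv,p,off))
E
```

```text
rear bottom (0.0453, -0.0018)
hooktop (0.0268, 0.102)
```

Call:
arm_command(
  motion=[
    {"hand": 0, "delta_pos": [0, 0, 0.3], "yaw": 0},
    {"hand": 0, "delta_pos": [0, 0, 0.3], "yaw": 0},
  ],
)

```text
time_s: 11.32
position: [0.497, -0.2199, 0.0243]
tool_rot: [3.126, -0.102, 3.074]
contact_force: [0.2, 0.2, -1.3]
grip_width: 0.095
```

Call:
arm_command(
  motion=[
    {"hand": 0, "delta_pos": [0, 0, 0.3], "yaw": 0},
    {"hand": 0, "delta_pos": [0, 0, 0.3], "yaw": 0},
  ],
)

```text
time_s: 11.58
position: [0.4969, -0.2199, 0.023]
tool_rot: [3.126, -0.101, 3.074]
contact_force: [-3.6, 1.3, 9.8]
grip_width: 0.096
```

Call:
arm_command(
  motion=[
    {"hand": 0, "delta_pos": [0, 0, -0.15], "yaw": 0},
    {"hand": 2, "delta_pos": [0, 0, -0.15], "yaw": 0},
    {"hand": 5, "delta_pos": [0, 0, -0.15], "yaw": 0},
    {"hand": 6, "delta_pos": [0, 0, -0.15], "yaw": 0},
    {"hand": 6, "delta_pos": [0, 0, -0.15], "yaw": 0},
  ],
  squeeze=20,
)

```text
time_s: 12.2
position: [0.497, -0.2199, 0.0244]
tool_rot: [3.126, -0.101, 3.074]
contact_force: [-1.1, -0.6, 0.6]
grip_width: 0.704
```

```bash
python3 - <<'E'
from tilt import *
rel()
s=shot('scene','s10'); p=arm.get_obs()['position']
h=cv2.cvtColor(s['color'],cv2.COLOR_BGR2HSV); m=cv2.inRange(h,(5,160,100),(20,255,255))
u=proj(s,p)[0]; x0,y0=int(u[0])-45,int(u[1])-22; m=m[y0:y0+55,x0:x0+60]
print(x0)
for k,r in enumerate(m): print(y0+k,''.join('#' if v else '.' for v in r))
E
```

```text
t 12.2 p [ 0.497  -0.2199  0.0244] rot [ 3.126 -0.101  3.074] g 0.704 F [-1.1 -0.6  0.6] j [ 0.24  0.74  0.2   1.82 -0.18  0.71  2.05]
190
174 ............................................................
175 ............................................................
176 ............................................................
177 ............................................................
178 ...................................###......................
179 ..................................#####.....................
180 .................................######.....................
181 .................................#######....................
182 .................................#######....................
183 ..................................######....................
184 ..................................#######...................
185 ..................................#######...................
186 ..................................#######...................
187 ..................................#######...................
188 ..................................#######......
[... 1913 characters left out ...]
....######........................................
219 ...............#####........................................
220 ...............#####........................................
221 ...............#####........................................
222 ................####........................................
223 .................#..........................................
224 ............................................................
225 ............................................................
226 ............................................................
227 ............................................................
228 ............................................................
```

```bash
python3 - <<'E'
from tilt import *
s=ld('s10')
print('front bot',plane(s,(207.2,222.8),0),'rear bot',plane(s,(225,215.3),0),'left rim',plane(s,(196.8,205.3),.024))
print('tab mid',plane(s,(227.2,184.8),.1),'lip tip',plane(s,(209,199.5),.069),'hooktop',plane(s,(213.5,190.8),.093))
t=optics.capture('top'); h=cv2.cvtColor(t['color'],cv2.COLOR_BGR2HSV); m=cv2.inRange(h,(5,170,190),(24,255,255))
n,l,st,ce=cv2.connectedComponentsWithStats(m)
for i in range(1,n):
    if st[i,4]>15: print('top',ce[i].round(1),st[i])
for tab in((.52,-.222),(.525,-.222),(.53,-.222)):
    for a in(-.07,0,.07):
        ex=np.array([np.cos(a),np.sin(a)]);ey=np.array([-np.sin(a),np.cos(a)])
        Q=lambda x,y,z:np.r_[np.array(tab)+x*ex+y*ey,z]
        print(tab,a,proj(s,[Q(.093,.03,0),Q(.023,.03,0),Q(.093,-.03,.024),Q(0,0,.1),Q(.064,0,.069)]).round(1).tolist())
E
```

```text
front bot [ 0.61746845 -0.19670438  0.        ] rear bot [ 0.55638004 -0.18977901  0.        ] left rim [ 0.61561601 -0.25862348  0.024     ]
tab mid [ 0.52411236 -0.21376381  0.1       ] lip tip [ 0.58843081 -0.22031971  0.069     ] hooktop [ 0.5680551  -0.22296832  0.093     ]
top [220.8 124.7] [217 110  20  27  66]
top [237.  123.5] [237 114   1  20  20]
top [332.3 179.3] [329 178   9   6  25]
top [428.8 233.4] [403 217  52  31 424]
top [271.8 237.9] [264 229  20  19  36]
top [374.3 261.8] [358 244  36  32 388]
top [542.1 273.8] [ 520  251   40   53 1201]
(0.52, -0.222) -0.07 [[207.6, 222.0], [227.4, 212.9], [198.2, 204.6], [226.9, 182.6], [209.3, 197.6]]
(0.52, -0.222) 0 [[209.2, 223.1], [228.2, 212.9], [198.6, 206.2], [226.9, 182.6], [210.0, 198.5]]
(0.52, -0.222) 0.07 [[210.9, 224.1], [229.0, 212.9], [199.1, 207.8], [226.9, 182.6], [210.8, 199.4]]
(0.525, -0.222) -0.07 [[206.2, 222.8], [226.0, 213.6], [196.8, 205.3], [225.5, 183.3], [207.8, 198.3]]
(0.525, -0.222) 0 [[207.8, 223.8], [226.9, 213.7], [197.2, 206.9], [225.5, 183.3], [208.6, 199.2]]
(0.525, -0.222) 0.07 [[209.5, 224.8], [227.7, 213.7], [197.7, 208.5], [225.5, 183.3], [209.4, 200.1]]
(0.53, -0.222) -0.07 [[204.8, 223.5], [224.7, 214.3], [195.4, 206.1], [224.1, 184.0], [206.4, 199.1]]
(0.53, -0.222) 0 [[206.4, 224.6], [225.5, 214.4], [195.8, 207.7], [224.1, 184.0], [207.1, 200.0]]
(0.53, -0.222) 0.07 [[208.2, 225.6], [226.4, 214.4], [196.3, 209.2], [224.1, 184.0], [207.9, 200.8]]
```

```bash
python3 - <<'E'
from h import *
rel((.518,-.220,.055,3.085))
E
```

```text
t 12.3 p [ 0.497  -0.2199  0.0245] rot [ 3.126 -0.101  3.074] g 0.701 F [ 0.2 -0.5  0.8] j [ 0.24  0.74  0.2   1.82 -0.18  0.71  2.05]
[-1.8, 0.2, -3.2] yaw -0.6
```

Call:
arm_command(
  motion=[
    {"hand": 6, "delta_pos": [0, 0, -3.2], "yaw": 0},
    {"hand": 6, "delta_pos": [-1, 0.1, -3.2], "yaw": -0.6},
    {"hand": 6, "delta_pos": [-1.8, 0.2, -3.2], "yaw": -0.6},
    {"hand": 6, "delta_pos": [-1.8, 0.2, -3.2], "yaw": -0.6},
  ],
)

```text
time_s: 12.8
position: [0.5184, -0.2191, 0.0534]
tool_rot: [3.124, -0.102, 3.086]
contact_force: [-0.2, -0.1, -0.4]
grip_width: 0.702
```

Call:
arm_command(
  motion=[
    {"hand": 0, "delta_pos": [0, 0, 0], "yaw": 0},
    {"hand": 0, "delta_pos": [0, 0, 0], "yaw": 0},
    {"hand": 0, "delta_pos": [0, 0, 0], "yaw": 0},
    {"hand": 0, "delta_pos": [0, 0, 0], "yaw": 0},
    {"hand": 0, "delta_pos": [0, 0, 0], "yaw": 0},
  ],
  squeeze=60,
)

```text
time_s: 13.42
position: [0.5183, -0.2195, 0.0536]
tool_rot: [3.124, -0.102, 3.085]
contact_force: [-0.9, -0.1, 0.4]
grip_width: 0.108
```

Call:
arm_command(
  motion=[
    {"hand": 0, "delta_pos": [0, 0, -2], "yaw": 0},
    {"hand": 0, "delta_pos": [0, 0, -5], "yaw": 0},
    {"hand": 0, "delta_pos": [0, 0, -9], "yaw": 0},
    {"hand": 0, "delta_pos": [0, 0, -10], "yaw": 0},
    {"hand": 0, "delta_pos": [0, 0, -10], "yaw": 0},
  ],
)

```text
time_s: 14.05
position: [0.5282, -0.2214, 0.1528]
tool_rot: [3.124, -0.102, 3.086]
contact_force: [0.2, -0.0, -1.9]
grip_width: 0.109
```

```bash
python3 - <<'E'
from tilt import *
rel()
s=shot('scene','s11'); p=arm.get_obs()['position']
h=cv2.cvtColor(s['color'],cv2.COLOR_BGR2HSV); m=cv2.inRange(h,(5,160,100),(20,255,255))
u=proj(s,p)[0]; x0,y0=int(u[0])-45,int(u[1])-22; m=m[y0:y0+60,x0:x0+60]
print(x0,u)
for k,r in enumerate(m): print(y0+k,''.join('#' if v else '.' for v in r))
E
```

```text
t 14.05 p [ 0.5282 -0.2214  0.1528] rot [ 3.124 -0.102  3.086] g 0.109 F [ 0.2 -0.  -1.9] j [ 0.2   0.61  0.24  1.62 -0.14  1.04  2.  ]
178 [223.60985186 171.91274095]
149 .......................########.............................
150 ........................######..............................
151 ............................................................
152 ............................................................
153 ............................................................
154 ............................................................
155 ............................................................
156 ............................................................
157 ............................................................
158 ............................................................
159 ............................................................
160 ............................................................
161 ............................................................
162 ............................................................
163 ..................
[... 2267 characters left out ...]
........####################......................
199 ...................################.........................
200 ....................############............................
201 ....................##########..............................
202 .....................########...............................
203 .....................######.................................
204 ............................................................
205 ............................................................
206 ............................................................
207 ............................................................
208 ............................................................
```

```bash
python3 - <<'E'
from tilt import *
s=ld('s11');p=np.array([.5282,-.2214,.1528])
for n,uv,off in(('front bot',(201,203.2),.03),('rear bot',(221,195),.03),('left rim',(190.3,187),-.03),('lip tip',(202.3,176.3),.005),('hooktop',(211.5,168),.005)): print(n,vp(s,uv,p,off,-.055))
def fit(dx,dz,a=-.055,dy=0):
    ex=np.array([np.cos(a),np.sin(a),0]);ey=np.array([-np.sin(a),np.cos(a),0]);h=p+dx*ex+dy*ey+[0,0,dz]
    return proj(s,[h+.045*ex+.03*ey-[0,0,.08],h-.025*ex+.03*ey-[0,0,.08],h+.045*ex-.03*ey-[0,0,.056],h+.016*ex-[0,0,.011]]).round(1).tolist()
for dx in(.045,.05,.055): print(dx,fit(dx,.026))
E
```

```text
front bot (0.0966, 0.0996)
rear bot (0.0298, 0.0954)
left rim (0.0993, 0.117)
lip tip (0.0694, 0.1767)
hooktop (0.0377, 0.1932)
0.045 [[203.0, 202.5], [223.8, 192.9], [192.9, 184.4], [204.5, 176.3]]
0.05 [[201.5, 203.2], [222.3, 193.6], [191.3, 185.1], [202.9, 176.9]]
0.055 [[200.0, 203.9], [220.8, 194.3], [189.8, 185.8], [201.4, 177.6]]
```

Caddy is level again with the hook 52 mm ahead of and 26 mm above the reported TCP. This time I go low first with the tray clear of the rail, then move +x.

```bash
python3 - <<'E'
from h import *
rel((.488,-.2214,.15,3.086),(.488,-.075,.137,3.072),(.5735,-.0774,.137,3.072))
E
```

```text
t 14.1 p [ 0.5274 -0.2211  0.1519] rot [ 3.123 -0.104  3.086] g 0.108 F [-0.4 -0.  -1.8] j [ 0.2   0.61  0.24  1.62 -0.14  1.04  2.  ]
[3.9, -0.3, 0.6] yaw -0.0
[4.6, 14.3, 2.2] yaw 0.8
[-3.9, 14.6, 1.4] yaw 0.8
```

Call:
arm_command(
  motion=[
    {"hand": 0, "delta_pos": [3.9, -0.3, 0.6], "yaw": 0},
    {"hand": 0, "delta_pos": [4, 3, 0.8], "yaw": 0.3},
    {"hand": 0, "delta_pos": [4.3, 8, 1.5], "yaw": 0.5},
    {"hand": 0, "delta_pos": [4.6, 14.3, 2.2], "yaw": 0.8},
    {"hand": 0, "delta_pos": [4.6, 14.3, 2.2], "yaw": 0.8},
  ],
)

```text
time_s: 14.72
position: [0.486, -0.0675, 0.1351]
tool_rot: [3.119, -0.111, 3.083]
contact_force: [0.2, -0.6, -1.4]
grip_width: 0.11
```

```bash
python3 - <<'E'
from h import *
rel((.488,-.0774,.137,3.072),(.5735,-.0774,.137,3.072),(.5735,-.0774,.109,3.072))
E
```

```text
t 14.72 p [ 0.486  -0.0675  0.1351] rot [ 3.119 -0.111  3.083] g 0.11 F [ 0.2 -0.6 -1.4] j [-0.04  0.52  0.22  1.86 -0.16  0.89  1.77]
[-0.2, -1.0, -0.2] yaw 0.7
[-8.7, -0.5, -1.2] yaw 0.7
[-9.0, -0.5, 1.6] yaw 0.7
```

Call:
arm_command(
  motion=[
    {"hand": 0, "delta_pos": [-0.2, -1, -0.2], "yaw": 0.7},
    {"hand": 0, "delta_pos": [-2, -0.9, -0.4], "yaw": 0.7},
    {"hand": 0, "delta_pos": [-4, -0.8, -0.6], "yaw": 0.7},
    {"hand": 0, "delta_pos": [-4, -0.8, -0.6], "yaw": 0.7},
  ],
)

```text
time_s: 15.22
position: [0.5264, -0.0803, 0.1357]
tool_rot: [3.122, -0.111, 3.068]
contact_force: [0.8, -0.2, -1.5]
grip_width: 0.106
```

```bash
python3 - <<'E'
from h import *
rel((.5735,-.0774,.137,3.072),(.5735,-.0774,.109,3.072))
E
```

```text
t 15.22 p [ 0.5264 -0.0803  0.1357] rot [ 3.122 -0.111  3.068] g 0.106 F [ 0.8 -0.2 -1.5] j [-0.03  0.57  0.23  1.75 -0.16  0.95  1.77]
[-4.6, 0.6, -0.6] yaw -0.2
[-4.9, 0.6, 2.1] yaw -0.2
```

Call:
arm_command(
  motion=[
    {"hand": 0, "delta_pos": [-1.5, 0.2, -0.2], "yaw": 0},
    {"hand": 0, "delta_pos": [-3, 0.3, -0.4], "yaw": 0},
    {"hand": 0, "delta_pos": [-4.6, 0.5, -0.6], "yaw": 0},
    {"hand": 0, "delta_pos": [-4.6, 0.5, -0.6], "yaw": 0},
  ],
)

```text
time_s: 15.72
position: [0.5725, -0.0801, 0.1361]
tool_rot: [3.123, -0.113, 3.066]
contact_force: [0.6, 0.4, -1.7]
grip_width: 0.106
```

```bash
python3 - <<'E'
from tilt import *
rel((.5735,-.0774,.137,3.072),(.5735,-.0774,.109,3.072))
s=shot('scene','s12'); p=arm.get_obs()['position']
h=cv2.cvtColor(s['color'],cv2.COLOR_BGR2HSV); m=cv2.inRange(h,(5,160,100),(20,255,255))
u=proj(s,p)[0]; x0,y0=int(u[0])-45,int(u[1])-22; m=m[y0:y0+62,x0:x0+60]
print(x0,u)
for k,r in enumerate(m): print(y0+k,''.join('#' if v else '.' for v in r))
a=-.07;ex=np.array([np.cos(a),np.sin(a),0]);ey=np.array([-np.sin(a),np.cos(a),0]);hk=p+.0525*ex+[0,0,.026]
print('exp hook,lip,frontbot,rearbot',proj(s,[hk+[0,0,.013],hk+.016*ex-[0,0,.011],hk+.045*ex+.03*ey-[0,0,.08],hk-.025*ex+.03*ey-[0,0,.08]]).round(1).tolist(),hk)
E
```

```text
t 15.72 p [ 0.5725 -0.0801  0.1361] rot [ 3.123 -0.113  3.066] g 0.106 F [ 0.6  0.4 -1.7] j [-0.03  0.64  0.23  1.61 -0.17  1.03  1.76]
[-0.1, 0.3, -0.1] yaw -0.3
[-0.4, 0.2, 2.7] yaw -0.3
192 [237.36558592 211.60295757]
189 ............................................................
190 ............................................................
191 ............................................................
192 ............................................................
193 ............................................................
194 ............................................................
195 ............................................................
196 ............................................................
197 ............................................................
198 ............................................................
199 ............................................................
200 ............................................................
201 ............................................................
202 ..............................
[... 2583 characters left out ...]
......##########...............................
243 ....................#######.................................
244 .....................####...................................
245 ............................................................
246 ............................................................
247 ............................................................
248 ............................................................
249 ............................................................
250 ............................................................
exp hook,lip,frontbot,rearbot [[219.6, 210.3], [215.1, 218.3], [213.2, 245.2], [235.2, 234.6]] [ 0.62403236 -0.08372485  0.1621085 ]
```

Call:
arm_command(
  motion=[
    {"hand": 0, "delta_pos": [-0.2, 0.1, 0.9], "yaw": 0},
    {"hand": 0, "delta_pos": [-0.3, 0.1, 1.7], "yaw": 0},
    {"hand": 0, "delta_pos": [-0.4, 0.2, 2.4], "yaw": 0},
    {"hand": 0, "delta_pos": [-0.4, 0.2, 2.5], "yaw": 0},
  ],
)

```text
time_s: 16.27
position: [0.5724, -0.0775, 0.1102]
tool_rot: [3.122, -0.115, 3.066]
contact_force: [0.2, -0.3, 0.4]
grip_width: 0.111
```

```bash
python3 - <<'E'
from tilt import *
rel()
s=shot('scene','s13'); p=arm.get_obs()['position']
h=cv2.cvtColor(s['color'],cv2.COLOR_BGR2HSV); m=cv2.inRange(h,(5,160,100),(20,255,255))
m=m[210:260,200:245]
for k,r in enumerate(m): print(210+k,''.join('#' if v else '.' for v in r))
a=-.07;ex=np.array([np.cos(a),np.sin(a),0]);ey=np.array([-np.sin(a),np.cos(a),0]);hk=p+.0525*ex+[0,0,.026]
print('exp hook,lip,frontbot,rearbot',proj(s,[hk+[0,0,.013],hk+.016*ex-[0,0,.011],hk+.045*ex+.03*ey-[0,0,.08],hk-.025*ex+.03*ey-[0,0,.08]]).round(1).tolist(),hk)
E
```

```text
t 16.27 p [ 0.5724 -0.0775  0.1102] rot [ 3.122 -0.115  3.066] g 0.111 F [ 0.2 -0.3  0.4] j [-0.03  0.67  0.22  1.64 -0.18  0.97  1.76]
210 .............................................
211 ................................#............
212 ................................#............
213 ..........................##....##...........
214 ........................#####...##.....#.....
215 ......................########..###...###....
216 ......................###################....
217 ....................#####################....
218 ................########################.....
219 ................#####...##########...........
220 ...............#####.....#######.............
221 ..............#####.......####...............
222 ..............####.........##................
223 ...............##..........##................
224 ...............##............................
225 ................##...........................
226 ................#######......................
227 ...............########......................
228 ..............########.......................
229 ..........
[... 968 characters left out ...]
.................
249 ..............######.........................
250 ..............###............................
251 .............................................
252 .............................................
253 .............................................
254 .............................................
255 .............................................
256 .............................................
257 .............................................
258 .............................................
259 .............................................
exp hook,lip,frontbot,rearbot [[220.6, 217.0], [216.2, 224.8], [214.3, 251.2], [235.9, 240.7]] [ 0.62496842 -0.08119486  0.13641488]
```

Call:
arm_command(
  motion=[
    {"hand": 0, "delta_pos": [0, 0, 0.15], "yaw": 0},
    {"hand": 0, "delta_pos": [0, 0, 0.15], "yaw": 0},
    {"hand": 3, "delta_pos": [0, 0, 0.15], "yaw": 0},
    {"hand": 3, "delta_pos": [0, 0, 0.15], "yaw": 0},
    {"hand": 3, "delta_pos": [0, 0, 0.15], "yaw": 0},
  ],
  squeeze=40,
)

```text
time_s: 16.95
position: [0.5724, -0.0774, 0.1087]
tool_rot: [3.122, -0.115, 3.066]
contact_force: [0.4, 0.1, -0.5]
grip_width: 0.347
```

```bash
python3 - <<'E'
from tilt import *
rel()
s=shot('scene','s14'); p=arm.get_obs()['position']
h=cv2.cvtColor(s['color'],cv2.COLOR_BGR2HSV); m=cv2.inRange(h,(5,160,100),(20,255,255))
m=m[205:260,200:245]
for k,r in enumerate(m): print(205+k,''.join('#' if v else '.' for v in r))
E
```

```text
t 16.95 p [ 0.5724 -0.0774  0.1087] rot [ 3.122 -0.115  3.066] g 0.347 F [ 0.4  0.1 -0.5] j [-0.03  0.67  0.22  1.64 -0.18  0.97  1.76]
205 ..............................##.............
206 ..............................###............
207 ..............................####...........
208 ...............................###...........
209 ...............................###...........
210 ...............................###...........
211 ...............................####..........
212 ................................###..........
213 ..........................##....###..........
214 ........................#####..####..........
215 ......................#############..........
216 ......................##############.........
217 ....................################.........
218 .................#################...........
219 ................######..########.............
220 ...............#####......#####..............
221 ..............#####.......####...............
222 ..............####.........###...............
223 ...............###.........##................
224 ..........
[... 1085 characters left out ...]

246 ...............###########...................
247 ................########.....................
248 ................#######......................
249 .................###.........................
250 .............................................
251 .............................................
252 .............................................
253 .............................................
254 .............................................
255 .............................................
256 .............................................
257 .............................................
258 .............................................
259 .............................................
```

Caddy hangs on the rail in the loading section. I regrip and slide.

Call:
arm_command(
  motion=[
    {"hand": 0, "delta_pos": [0, 0, 0], "yaw": 0},
    {"hand": 0, "delta_pos": [0, 0, 0], "yaw": 0},
    {"hand": 0, "delta_pos": [0, 0, 0], "yaw": 0},
    {"hand": 0, "delta_pos": [0, 0, 0], "yaw": 0},
  ],
  squeeze=30,
)

```text
time_s: 17.5
position: [0.5723, -0.0774, 0.1086]
tool_rot: [3.122, -0.115, 3.066]
contact_force: [-1.0, -0.4, -1.0]
grip_width: 0.111
```

```bash
python3 - <<'E'
from tilt import *
p=arm.get_obs()['position']; u=np.array([.07,.9976])
rel(*[(p[0]+u[0]*d,p[1]+u[1]*d,p[2]+.0005,3.072) for d in(.03,.06,.09,.173)])
s=ld('s14'); print('lip',plane(s,(215.7,225),.124),'hooktop',plane(s,(221,216),.148))
E
```

```text
t 17.5 p [ 0.5723 -0.0774  0.1086] rot [ 3.122 -0.115  3.066] g 0.111 F [-1.  -0.4 -1. ] j [-0.03  0.67  0.22  1.64 -0.18  0.97  1.76]
[0.0, 3.0, 0.0] yaw -0.3
[0.0, 6.0, 0.1] yaw -0.3
[0.1, 9.0, 0.1] yaw -0.3
[0.1, 17.3, 0.3] yaw -0.3
lip [ 0.64193161 -0.0836272   0.124     ] hooktop [ 0.62163574 -0.08459309  0.148     ]
```

Call:
arm_command(
  motion=[
    {"hand": 0, "delta_pos": [0, 2, 0], "yaw": 0},
    {"hand": 0, "delta_pos": [0, 4, 0], "yaw": -0.2},
    {"hand": 0, "delta_pos": [0, 6, 0.1], "yaw": -0.3},
    {"hand": 0, "delta_pos": [0.1, 8, 0.1], "yaw": -0.3},
    {"hand": 0, "delta_pos": [0.1, 8, 0.1], "yaw": -0.3},
  ],
)

```text
time_s: 18.12
position: [0.5774, 0.0062, 0.1092]
tool_rot: [3.12, -0.115, 3.077]
contact_force: [1.0, 0.4, -0.8]
grip_width: 0.111
```

```bash
python3 - <<'E'
from tilt import *
p=arm.get_obs()['position']; u=np.array([.07,.9976]); p0=np.array([.5723,-.0774,.1086])
d0=(p-p0)[:2]@u; print('slid',d0,'lateral',(p-p0)[:2]@[.9976,-.07])
rel(*[(p0[0]+u[0]*d,p0[1]+u[1]*d,p0[2]+.0005,3.072) for d in(.11,.14,.173)])
s=shot('scene','s15')
h=cv2.cvtColor(s['color'],cv2.COLOR_BGR2HSV); m=cv2.inRange(h,(5,160,100),(20,255,255))
m=m[225:290,215:265]
for k,r in enumerate(m): print(225+k,''.join('#' if v else '.' for v in r))
E
```

```text
slid 0.08370611820370544 lateral -0.0007671976843875794
t 18.12 p [0.5774 0.0062 0.1092] rot [ 3.12  -0.115  3.077] g 0.111 F [ 1.   0.4 -0.8] j [-0.16  0.67  0.21  1.64 -0.19  0.97  1.64]
[-0.1, 2.6, 0.1] yaw 0.3
[-0.1, 5.6, 0.1] yaw 0.3
[-0.1, 8.9, 0.2] yaw 0.3
225 ..................................................
226 ..................................................
227 ..................................................
228 ..................................................
229 ..................................................
230 ................................#.................
231 ................................#.................
232 ..................................................
233 ..................................................
234 .................................#................
235 .................................##...............
236 ........................####....####..###.........
237 ........................#################.........
238 .........................###############..........
239 .................####.....########................
240 .......
[... 2038 characters left out ...]
........................................
278 ..................................................
279 ..................................................
280 ..................................................
281 ..................................................
282 ..................................................
283 ..................................................
284 ..................................................
285 ..................................................
286 ..................................................
287 ..................................................
288 ..................................................
289 ..................................................
```

Call:
arm_command(
  motion=[
    {"hand": 0, "delta_pos": [-0.1, 2, 0], "yaw": 0.2},
    {"hand": 0, "delta_pos": [-0.1, 4, 0.1], "yaw": 0.3},
    {"hand": 0, "delta_pos": [-0.1, 6, 0.1], "yaw": 0.3},
    {"hand": 0, "delta_pos": [-0.1, 8, 0.2], "yaw": 0.3},
    {"hand": 0, "delta_pos": [-0.1, 8.4, 0.2], "yaw": 0.3},
  ],
)

```text
time_s: 18.8
position: [0.5837, 0.0906, 0.1086]
tool_rot: [3.121, -0.116, 3.073]
contact_force: [-0.2, 0.3, -1.3]
grip_width: 0.111
```

```bash
python3 - <<'E'
from tilt import *
p=arm.get_obs()['position']; u=np.array([.07,.9976]); p0=np.array([.5723,-.0774,.1086])
print('slid',(p-p0)[:2]@u,'lateral',(p-p0)[:2]@[.9976,-.07])
rel(*[(p0[0]+u[0]*d,p0[1]+u[1]*d,p0[2]+.0005,3.072) for d in(.174,)])
s=shot('scene','s16')
h=cv2.cvtColor(s['color'],cv2.COLOR_BGR2HSV); m=cv2.inRange(h,(7,160,100),(20,255,255)); r=cv2.inRange(h,(0,150,120),(6,255,255))|cv2.inRange(h,(175,150,120),(180,255,255))
for k in range(240,300): print(k,''.join('R' if r[k,c] else '#' if m[k,c] else '.' for c in range(225,285)))
E
```

```text
slid 0.16841590279412533 lateral -0.00035929946073382825
t 18.8 p [0.5837 0.0906 0.1086] rot [ 3.121 -0.116  3.073] g 0.111 F [-0.2  0.3 -1.3] j [-0.29  0.68  0.21  1.61 -0.21  0.98  1.51]
[-0.0, 0.6, -0.0] yaw 0.1
240 ............................................................
241 ............................................................
242 ............................................................
243 ............................................................
244 ............................................................
245 ............................................................
246 ............................................................
247 ............................................................
248 ............................................................
249 ............................................................
250 ............................................................
251 ............................................................
252 ..........................RRRR........#.....................
253 ........................RRRRRRR.....
[... 2314 characters left out ...]
......##....#######...............................
290 .................#########..................................
291 .................#########..................................
292 ..................####.##...................................
293 ..................####......................................
294 ...................###......................................
295 ....................##......................................
296 ............................................................
297 ............................................................
298 ............................................................
299 ............................................................
```

```bash
python3 - <<'E'
from tilt import *
S,T,s=ld('scene0'),ld('top0'),ld('s16')
ex=np.array([.9976,-.07,0]);ey=np.array([.07,.9976,0]);o=np.array([.6365,.0705,0])
for my in(.013,.018,.023):
    C=[o+ex*a*.012+ey*(my+b*.006)+[0,0,z] for a in(-1,1) for b in(-1,1) for z in(.156,.186)]
    for n,c in(('S',S),('T',T)):
        q=proj(c,C); print(my,n,q.min(0).round(1),q.max(0).round(1))
h=cv2.cvtColor(T['color'],cv2.COLOR_BGR2HSV); r=cv2.inRange(h,(0,110,100),(8,255,255))|cv2.inRange(h,(172,110,100),(180,255,255))
h=cv2.cvtColor(S['color'],cv2.COLOR_BGR2HSV); q=cv2.inRange(h,(0,110,100),(8,255,255))|cv2.inRange(h,(172,110,100),(180,255,255))
for m,b in((r,(240,155,265,175)),(q,(240,245,265,270))):
    ys,xs=np.nonzero(m[b[1]:b[3],b[0]:b[2]]); print('obs',xs.min()+b[0]-.5,ys.min()+b[1]-.5,xs.max()+b[0]+.5,ys.max()+b[1]+.5,len(xs))
for hy in(.010,.015,.02):
    k=o+ey*hy+[0,0,.135]; print(hy,proj(s,[k+.016*ex-[0,0,.011]+.005*ey,k+.045*ex+.03*ey-[0,0,.08],k-.025*ex+.03*ey-[0,0,.08],k+.045*ex-.03*ey-[0,0,.056]]).round(1).tolist())
E
```

```text
0.013 S [244.5 247.8] [255.6 262. ]
0.013 T [252.1 160.7] [256.5 169.9]
0.018 S [245.5 249.1] [256.6 263.4]
0.018 T [250.6 160.7] [255.  169.8]
0.023 S [246.5 250.5] [257.6 264.8]
0.023 T [249.1 160.6] [253.6 169.7]
obs 248.5 161.5 253.5 169.5 30
obs 247.5 251.5 256.5 262.5 86
0.01 [[245.8, 268.5], [242.2, 294.5], [264.8, 282.4], [230.7, 273.2]]
0.015 [[246.8, 269.9], [243.1, 295.9], [265.8, 283.8], [231.6, 274.5]]
0.02 [[247.7, 271.3], [244.0, 297.3], [266.7, 285.1], [232.5, 275.9]]
```

Call:
arm_command(
  motion=[
    {"hand": 0, "delta_pos": [0, 0.4, 0], "yaw": 0},
    {"hand": 0, "delta_pos": [0, 0.6, 0], "yaw": 0},
    {"hand": 0, "delta_pos": [0, 0.6, 0], "yaw": 0},
  ],
)

```text
time_s: 19.23
position: [0.5843, 0.0952, 0.1088]
tool_rot: [3.122, -0.115, 3.071]
contact_force: [-0.7, -0.0, -1.1]
grip_width: 0.114
```

Call:
arm_command(
  motion=[
    {"hand": 1.5, "delta_pos": [0, 0, 0], "yaw": 0},
    {"hand": 3, "delta_pos": [0, 0, 0], "yaw": 0},
    {"hand": 4, "delta_pos": [0, 0, 0], "yaw": 0},
    {"hand": 4, "delta_pos": [0, 0, 0], "yaw": 0},
  ],
)

```text
time_s: 19.73
position: [0.5844, 0.0951, 0.1089]
tool_rot: [3.122, -0.115, 3.071]
contact_force: [-0.4, -0.2, 0.3]
grip_width: 0.471
```

```bash
python3 - <<'E'
from tilt import *
rel()
s=shot('scene','s17')
h=cv2.cvtColor(s['color'],cv2.COLOR_BGR2HSV); m=cv2.inRange(h,(7,160,90),(20,255,255)); r=cv2.inRange(h,(0,150,120),(6,255,255))|cv2.inRange(h,(175,150,120),(180,255,255))
for k in range(245,300): print(k,''.join('R' if r[k,c] else '#' if m[k,c] else '.' for c in range(225,280)))
ex=np.array([.9976,-.07,0]);ey=np.array([.07,.9976,0]);o=np.array([.6365,.0705,0])
for hy in(.015,.02,.025):
    k=o+ey*hy+[0,0,.135]; print(hy,proj(s,[k+.016*ex-[0,0,.011]+.005*ey,k+.045*ex+.03*ey-[0,0,.08],k-.025*ex+.03*ey-[0,0,.08],k+.045*ex-.03*ey-[0,0,.056],k-.058*ex+.005*ey+[0,0,.04],k-.038*ex+.005*ey+[0,0,.04]]).round(1).tolist())
E
```

```text
t 19.73 p [0.5844 0.0951 0.1089] rot [ 3.122 -0.115  3.071] g 0.471 F [-0.4 -0.2  0.3] j [-0.3   0.68  0.21  1.6  -0.21  0.99  1.5 ]
245 .......................................................
246 .......................................................
247 .......................................................
248 .......................................................
249 .......................................................
250 .......................................................
251 .......................................##..............
252 ..........................RRRR.........###.............
253 .........................RRRRRR........####............
254 ........................RRRRRRR........####............
255 .......................RRRRRRRR........####............
256 .......................RRRRRRRRR........####...........
257 .......................RRRRRRRRR........####...........
258 .......................RRRRRRRRR........####...........
259 .......................RRRRRRRRR###....#####...........
260 .......................RRRRR..R#####..######...........
261 ...
[... 1940 characters left out ...]
................................
294 ...................####................................
295 ....................###................................
296 ....................#..................................
297 .......................................................
298 .......................................................
299 .......................................................
0.015 [[246.8, 269.9], [243.1, 295.9], [265.8, 283.8], [231.6, 274.5], [271.1, 246.0], [264.4, 249.4]]
0.02 [[247.7, 271.3], [244.0, 297.3], [266.7, 285.1], [232.5, 275.9], [272.1, 247.4], [265.4, 250.8]]
0.025 [[248.7, 272.7], [245.0, 298.7], [267.7, 286.5], [233.4, 277.2], [273.2, 248.8], [266.4, 252.2]]
```

Released. The caddy hangs at about +20 mm against the mark at about +21 mm along the rail. I go straight up and over to the dial.

```bash
python3 - <<'E'
from h import *
p=arm.get_obs()['position']
rel((p[0],p[1],.17,3.071),(p[0],p[1],.24,3.071),(.644,.245,.24,3.072))
E
```

```text
t 19.77 p [0.5843 0.0952 0.1088] rot [ 3.122 -0.115  3.071] g 0.462 F [-0.2 -0.1 -0.9] j [-0.3   0.68  0.21  1.6  -0.21  0.99  1.5 ]
[0.7, 0.1, -6.1] yaw 0.0
[1.5, 0.3, -13.0] yaw 0.0
[-3.4, 15.6, -13.3] yaw -0.1
```

Call:
arm_command(
  motion=[
    {"hand": 4, "delta_pos": [0, 0, 0], "yaw": 0},
    {"hand": 4, "delta_pos": [0.2, 0, -2], "yaw": 0},
    {"hand": 4, "delta_pos": [0.7, 0.1, -6], "yaw": 0},
    {"hand": 5, "delta_pos": [1.5, 0.3, -12], "yaw": 0},
    {"hand": 5, "delta_pos": [1.5, 0.3, -13], "yaw": 0},
  ],
)

```text
time_s: 20.4
position: [0.5871, 0.0957, 0.2446]
tool_rot: [3.12, -0.106, 3.071]
contact_force: [0.1, 0.3, -0.4]
grip_width: 0.583
```

```bash
python3 - <<'E'
from h import *
rel((.644,.245,.24,3.072))
s=shot('scene','s18')
h=cv2.cvtColor(s['color'],cv2.COLOR_BGR2HSV); m=cv2.inRange(h,(7,160,90),(20,255,255)); r=cv2.inRange(h,(0,150,120),(6,255,255))|cv2.inRange(h,(175,150,120),(180,255,255))
for k in range(245,298,2): print(k,''.join('R' if r[k,c] else '#' if m[k,c] else '.' for c in range(225,280)))
# dial edges in scene0: grip bar region
S=ld('scene0'); g=cv2.cvtColor(S['color'],cv2.COLOR_BGR2GRAY)
dm=(g<90)
ys,xs=np.nonzero(dm[285:320,262:312]); xs+=262; ys+=285
q=(xs-284.8)**2+(ys-303)**2<17**2; xs,ys=xs[q],ys[q]; e=cv2.fitEllipse(cv2.convexHull(np.c_[xs,ys].astype(np.int32)).astype(np.float32)); print(e)
o=np.array([.6365,.0705]);c=o+.175*np.array([.07,.9976])
th=np.linspace(0,6.28,60)
for z in(.175,.165):
    P=np.c_[c[0]+.028*np.cos(th),c[1]+.028*np.sin(th),np.full(60,z)]; a=proj(S,P); print(z,a.min(0).round(1),a.max(0).round(1), 'obs',xs.min(),ys.min(),xs.max(),ys.max()); a=proj(ld('top0'),P); print(a.min(0).round(1),a.max(0).round(1))
T=ld('top0'); g=cv2.cvtColor(T['color'],cv2.COLOR_BGR2GRAY)
for r in g[152:175,198:221]: print(''.join('#' if v<120 else '+' if v<170 else '.' for v in r))
E
```

```text
t 20.4 p [0.5871 0.0957 0.2446] rot [ 3.12  -0.106  3.071] g 0.583 F [ 0.1  0.3 -0.4] j [-0.31  0.55  0.24  1.43 -0.17  1.27  1.46]
[-4.7, 15.3, 0.3] yaw -0.0
245 ..........................................####.........
247 .......................................########........
249 ......................................##########.......
251 ......................................##########.......
253 ........................RRRRRRR........#########.......
255 .......................RRRRRRRR........#########.......
257 .......................RRRRRRRRR........#########......
259 .......................RRRRRRRRR###....##########......
261 .......................RRRR....#################.......
263 .......................#####.....#######...............
265 .....................######.......###..................
267 ....................######.........##..................
269 ....................#######............................
271 ................###########............................
273 .............##########................................
275 ..........#########..................
[... 796 characters left out ...]
2.2] [296.8 313.6] obs 273 293 295 313
[199.2 154.9] [215.4 170.6]
0.165 [272.8 294.4] [296.6 315.7] obs 273 293 295 313
[199.8 155.7] [215.8 171.3]
.......................
.......................
.......................
...........+...........
.......+..+##++........
.....+#+..+####+.......
....+##+++######+......
....####++#######+.....
...+##############.....
...+##############+....
...###############+....
...###############+....
...###############+....
...+##############+....
...+##############.....
....+############+.....
....++###########+.....
......+########++......
.......++####+++.......
.......................
.......................
.......................
.......................
```

Call:
arm_command(
  motion=[
    {"hand": 5, "delta_pos": [-1.5, 5, 0], "yaw": 0},
    {"hand": 5, "delta_pos": [-3, 10, 0.2], "yaw": 0},
    {"hand": 5, "delta_pos": [-4.7, 15.2, 0.3], "yaw": 0},
    {"hand": 5, "delta_pos": [-4.7, 15.2, 0.3], "yaw": 0},
  ],
)

```text
time_s: 20.95
position: [0.6419, 0.2507, 0.2344]
tool_rot: [3.118, -0.114, 3.08]
contact_force: [-0.5, 0.5, -0.2]
grip_width: 0.584
```

```bash
python3 - <<'E'
from h import *
rel((.643,.2445,.2,3.072),(.643,.2445,.155,3.072))
E
```

```text
t 20.95 p [0.6419 0.2507 0.2344] rot [ 3.118 -0.114  3.08 ] g 0.584 F [-0.5  0.5 -0.2] j [-0.47  0.73  0.22  1.13 -0.21  1.4   1.25]
[-0.5, -0.7, 3.4] yaw 0.5
[-1.1, -0.8, 7.9] yaw 0.5
```

Call:
arm_command(
  motion=[
    {"hand": 5, "delta_pos": [-0.5, -0.7, 2], "yaw": 0.5},
    {"hand": 5, "delta_pos": [-0.6, -0.7, 4], "yaw": 0.5},
    {"hand": 5, "delta_pos": [-0.8, -0.8, 5.5], "yaw": 0.5},
    {"hand": 5, "delta_pos": [-0.8, -0.8, 5.5], "yaw": 0.5},
  ],
)

```text
time_s: 21.45
position: [0.642, 0.2429, 0.1767]
tool_rot: [3.121, -0.118, 3.07]
contact_force: [-0.0, 0.8, -0.5]
grip_width: 0.589
```

```bash
python3 - <<'E'
from h import *
rel((.643,.2445,.155,3.072))
s=shot('scene','s19'); g=cv2.cvtColor(s['color'],cv2.COLOR_BGR2GRAY)
d=cv2.absdiff(s['color'],ld('scene0')['color']).max(2)
p=arm.get_obs()['position']; print('tip exp at +.029',proj(s,[p+[.003,-.025,.031],p+[.003,.025,.031]]).round(1).tolist())
for k in range(268,318): print(k,''.join('#' if d[k,c]>40 else '.' for c in range(260,320)))
E
```

```text
t 21.45 p [0.642  0.2429 0.1767] rot [ 3.121 -0.118  3.07 ] g 0.589 F [-0.   0.8 -0.5] j [-0.46  0.76  0.21  1.22 -0.22  1.28  1.27]
[-0.3, 0.1, 2.1] yaw -0.1
tip exp at +.029 [[279.1, 286.4], [292.2, 302.1]]
268 #############.....................##........................
269 ###.#############..............##.##........................
270 .##.##############.............####.........................
271 ..#..###########................##..........................
272 .....###########................###.........................
273 .......#########.................#..........................
274 .......##########................#..........................
275 ........#########................#..........................
276 ........##########..............###.........................
277 .........#########.............####.........................
278 ...........########..........#######........................
279 ............########.......#########........................
280 #............#######.....###########........................
281 ##............#######..##############.....
[... 1658 characters left out ...]
..................................................
308 ............................................................
309 ............................................................
310 ............................................................
311 ............................................................
312 ............................................................
313 ............................................................
314 ............................................................
315 ............................................................
316 ............................................................
317 ............................................................
```

Call:
arm_command(
  motion=[
    {"hand": 5, "delta_pos": [-0.2, 0.1, 1.2], "yaw": 0},
    {"hand": 5, "delta_pos": [-0.3, 0.1, 2.4], "yaw": 0},
    {"hand": 5, "delta_pos": [-0.3, 0.1, 2.4], "yaw": 0},
  ],
)

```text
time_s: 21.88
position: [0.6421, 0.2447, 0.1523]
tool_rot: [3.121, -0.119, 3.071]
contact_force: [-0.2, 0.3, 0.5]
grip_width: 0.586
```

Call:
arm_command(
  motion=[
    {"hand": 0, "delta_pos": [0, 0, 0], "yaw": 0},
    {"hand": 0, "delta_pos": [0, 0, 0], "yaw": 0},
    {"hand": 0, "delta_pos": [0, 0, 0], "yaw": 0},
    {"hand": 0, "delta_pos": [0, 0, 0], "yaw": 0},
    {"hand": 0, "delta_pos": [0, 0, 0], "yaw": 0},
  ],
  squeeze=30,
)

```text
time_s: 22.5
position: [0.6422, 0.2433, 0.1527]
tool_rot: [3.123, -0.119, 3.07]
contact_force: [-0.7, -3.6, 3.1]
grip_width: 0.129
```

Call:
arm_command(
  motion=[
    {"hand": 0, "delta_pos": [0, 0, 0], "yaw": 6},
    {"hand": 0, "delta_pos": [0, 0, 0], "yaw": 12},
    {"hand": 0, "delta_pos": [0, 0, 0], "yaw": 18},
    {"hand": 0, "delta_pos": [0, 0, 0], "yaw": 24},
    {"hand": 0, "delta_pos": [0, 0, 0], "yaw": 30},
  ],
  squeeze=50,
)

```text
time_s: 23.12
position: [0.6429, 0.2454, 0.1529]
tool_rot: [-3.103, -0.112, 2.541]
contact_force: [0.5, -0.0, -0.1]
grip_width: 0.126
```

```bash
python3 - <<'E'
from h import *
rel(); print(arm.get_obs()['wrist_torque'])
E
```

```text
t 23.12 p [0.6429 0.2454 0.1529] rot [-3.103 -0.112  2.541] g 0.126 F [ 0.5 -0.  -0.1] j [-0.53  0.79  0.34  1.25 -0.32  1.25  0.82]
[ 0.29199694 -0.30976572  0.11031982]
```

Call:
arm_command(
  motion=[
    {"hand": 0, "delta_pos": [0, 0, 0], "yaw": 6},
    {"hand": 0, "delta_pos": [0, 0, 0], "yaw": 12},
    {"hand": 0, "delta_pos": [0, 0, 0], "yaw": 18},
    {"hand": 0, "delta_pos": [0, 0, 0], "yaw": 24},
    {"hand": 0, "delta_pos": [0, 0, 0], "yaw": 30},
  ],
)

```text
time_s: 23.75
position: [0.6445, 0.2468, 0.1532]
tool_rot: [-3.057, -0.078, 2.014]
contact_force: [0.4, -2.4, -0.6]
grip_width: 0.126
```

```bash
python3 - <<'E'
from h import *
rel(); print(arm.get_obs()['wrist_torque'])
E
```

```text
t 23.75 p [0.6445 0.2468 0.1532] rot [-3.057 -0.078  2.014] g 0.126 F [ 0.4 -2.4 -0.6] j [-0.59  0.81  0.48  1.25 -0.42  1.27  0.37]
[ 0.28401155 -0.73712704  0.205475  ]
```

Call:
arm_command(
  motion=[
    {"hand": 0, "delta_pos": [0, 0, 0], "yaw": 5},
    {"hand": 0, "delta_pos": [0, 0, 0], "yaw": 10},
    {"hand": 0, "delta_pos": [0, 0, 0], "yaw": 15},
    {"hand": 0, "delta_pos": [0, 0, 0], "yaw": 17},
    {"hand": 0, "delta_pos": [0, 0, 0], "yaw": 17},
  ],
)

```text
time_s: 24.38
position: [0.6456, 0.247, 0.1532]
tool_rot: [-3.041, -0.05, 1.719]
contact_force: [1.8, -3.1, -1.6]
grip_width: 0.123
```

```bash
python3 - <<'E'
from h import *
rel(); print(arm.get_obs()['wrist_torque'])
E
```

```text
t 24.38 p [0.6456 0.247  0.1532] rot [-3.041 -0.05   1.719] g 0.123 F [ 1.8 -3.1 -1.6] j [-0.62  0.83  0.56  1.25 -0.48  1.28  0.11]
[ 0.01305368 -1.01966674  0.1636892 ]
```

Call:
arm_command(
  motion=[
    {"hand": 0, "delta_pos": [0, 0, 0], "yaw": 1.5},
    {"hand": 0, "delta_pos": [0, 0, 0], "yaw": 1.5},
    {"hand": 0, "delta_pos": [0, 0, 0], "yaw": 1.5},
    {"hand": 0, "delta_pos": [0, 0, 0], "yaw": 1.5},
    {"hand": 0, "delta_pos": [0, 0, 0], "yaw": 1.5},
  ],
)

```text
time_s: 25.0
position: [0.6457, 0.247, 0.1532]
tool_rot: [-3.04, -0.048, 1.693]
contact_force: [0.5, -3.1, -0.6]
grip_width: 0.124
```

```bash
python3 - <<'E'
from h import *
rel(); print(arm.get_obs()['wrist_torque'])
s=shot('scene','s20')
h=cv2.cvtColor(s['color'],cv2.COLOR_BGR2HSV); m=cv2.inRange(h,(7,160,90),(20,255,255)); r=cv2.inRange(h,(0,150,120),(6,255,255))|cv2.inRange(h,(175,150,120),(180,255,255))
for k in range(245,298,3): print(k,''.join('R' if r[k,c] else '#' if m[k,c] else '.' for c in range(225,280)))
d=cv2.absdiff(s['color'],ld('s18')['color']).max(2); print('caddy change',(d[245:298,225:262]>40).sum())
S=ld('scene0'); g=cv2.cvtColor(s['color'],cv2.COLOR_BGR2GRAY); g0=cv2.cvtColor(S['color'],cv2.COLOR_BGR2GRAY)
for k in range(284,320): print(k,''.join(' .:+*#@'[min(6,int(v)//37)] for v in g0[k,262:312]),'|',''.join(' .:+*#@'[min(6,int(v)//37)] for v in g[k,262:312]))
E
```

```text
t 25.0 p [0.6457 0.247  0.1532] rot [-3.04  -0.048  1.693] g 0.124 F [ 0.5 -3.1 -0.6] j [-0.63  0.83  0.56  1.25 -0.48  1.28  0.09]
[-0.05114539 -0.8734617   0.12935891]
245 .......................................................
248 .......................................................
251 .......................................................
254 ........................RRRRRRR........................
257 .......................RRRRRRRR........................
260 .......................RRRRR..R####....................
263 .......................#####.....#.....................
266 .....................######............................
269 ....................#######............................
272 ...............##########..............................
275 ..........#########....................................
278 ..........####.........................................
281 ............#..........................................
284 ..............#........................................
287 ...............##...........#######....................
290 ..................#....###
[... 3354 characters left out ...]
| @@@@##**####*+++::::::...:::::++*##@@@@@@@@@@@@@@@
314 @@@@@####@@##**+++:::::::::+++**##@@@@@@@@@@@@@@@@ | @@@@@#####@##**++::::::::::++++*##@@@@@@@@@@@@@@@@
315 @@@@@@@@@@@@###**+++++++++++**###@@@@@@@@@@@@@@@@@ | @@@@@@##@@@@###**++++++++++++**##@@@@@@@@@@@@@@@@#
316 @@@@@@@@@@@@@@###****++++***###@@@@@@@@@@@@@@@@@## | @@@@@@@@@@@@@####***++++++***###@@@@@@@@@@@@@@@###
317 @@@@@@@@@@@@@@@@#####***#####@@@@@@@@@@@@@@@@@#### | @@@@@@@@@@@@@@@######****#####@@@@@@@@@@@@@@@@####
318 @@@@@@@@@@@@@@@@@@@#######@@@@@@@@@@@@@@@@@@@##### | @@@@@@@@@@@@@@@@@###########@@@@@@@@@@@@@@@@######
319 @@@@@@@@@@@@@@@@@@@@@@@@@@@@@@@@@@@@@@@@@@@####### | @@@@@@@@@@@@@@@@@@@@@@@@@@@@@@@@@@@@@@@@@@########
```

```bash
python3 -c "
from h import *
print(arm.finish_job()); rel()"
```

```text
the job is handed in; nothing more can be done
None
the job is handed in; nothing more can be done
```

The caddy hangs by itself on the rail under the red marker, and I handed the job in at about 25 s while still holding the dial at the third position. The hand-in reports no verdict.

**What went wrong on the way**
- **First grasp:** it closed on nothing, because the reported TCP sits about 29 mm below the visible fingertips. I corrected the heights for that.
- **First approach to the rail:** it was my error. The tray's front edge came down on top of the rail, with a peak wrist force of about 73 N. The caddy pitched to about 0.5 rad in the grip; the limit is 0.6. That figure comes from pictures taken after I backed off, so a brief higher value at the impact can't be ruled out.
- **Mend:** I set the caddy down level on the desk, regrasped it, hooked it in the loading section, let it hang, regripped, and slid it to the marker.
- **Leftover tilt:** the bump left the tool tilted by about 0.1 rad, and I could not correct it.

**Last checks**
- **Caddy:** the hook is about 20 mm and the marker about 21.5 mm along the rail, so about 1–2 mm apart, uncertain by roughly 4 mm. The caddy's outline did not move while I turned the dial. One raw picture comparison did show changed pixels there, which I put down to the arm's shadow.
- **Dial:** the gripper turned 1.38 rad clockwise (end stop 1.36), with about 0.13 N m resisting and a steady grip of about 10.5 mm on the bar. The gripper hid the dial's white line, so the angle comes from the hand and was not seen.
- **Other objects:** I felt no contact with the mug, separator, case or carousel, but did not re-measure where they are.

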